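# Load and start the boiler dosing unit

### The arm

A 6-joint arm with a two-finger parallel gripper is mounted at the origin on the work surface. World frame = base frame: x ahead of the robot, y to its left, z up, the work surface at z = 0. Lengths are in mm, angles in rad, forces in N, time in s.
With the tool pointing down it reaches from about 350 to 950 mm from the base axis. Payload 17.4 kg.
Tool frame: the origin (TCP) lies at the very end of the fingers, on their centre line; the grasp point (between the pads) lies 19 mm behind it (tcp_to_grasp is the distance from the TCP to the grasp point, in mm); z points along the fingers, x is the direction in which the jaws open and shut, and the axes are right-handed (so a half turn about z gives the same grasp; the last joint's range is limited). The gripper opens to 93 mm and grips with 3 to 60 N. Pads are 15 mm wide; open, the fingers measure 128 mm over their backs; the gripper's body (75 mm by 188 mm) begins 65 mm behind the grasp point.
Start: joints at [1.177, 0.116, 1.442, -0, 1.584, -0.038], TCP at [235.138, 632.726, 218.646] pointing down, gripper open.
Joint ranges: [-2.83, 2.83], [-0.83, 2.19], [0.07, 2.5], [-1.14, 4.28], [0.01, 3], [-2.97, 2.97]. Speed limits (rad/s): [1.89, 1.89, 2.22, 3.14, 3.14, 3.14].

### API

Orientations are given as a 3x3 rotation matrix whose columns are the frame's x, y, z axes.
In Python, from rig import observe, grab_frame, hand_in, tcp_to_grasp gives the robot as it stands.
- The arm moves only by the tool jog_arm, never from a script. Its argument "targets" is a list of rows, each an object of numbers: "ax", "ay", "az": the turn, a rotation vector about the tool's x, y, z in rad; "x", "y", "z": the shift along the tool's x, y, z in cm; "hand": the closure, from -1 (fully open) to 1 (shut). In form: [{"ax": .., "ay": .., "az": .., "x": .., "y": .., "z": .., "hand": ..}, ...]. A call has 1 to 12 rows; each row is the pose to reach, as a shift and turn from the pose commanded when the call began, along the tool's axes at that moment; what a row does not reach only later rows make up. A row lasts 1/12 s, in which the tool goes at most 41.7 mm and 7.16 degrees, less where a joint would pass 70% of its speed; a pose out of reach is approached as far as the arm can. A call with a gripper value outside its range is refused whole. The fingers move at their own pace and stop on an object; "squeeze" is the grip in N (left out, the last holds). Time passes only in rows, so rows that repeat a pose let the fingers close. It gives the time, the measured TCP pose, the force and the opening at its end, in the units of the state.
- observe(): the state, without advancing time (a new reading comes with each control period).
- grab_frame(name): name is "scene" or "side" or "wrist"; returns a dict with "color" (480x640x3 uint8, red, green, blue), "mtx" (3x3 intrinsics, pixels), "dist_coeffs" ([k1, k2, p1, p2, k3] as OpenCV has them; the pictures are not rectified), "camera_from_world" (4x4, takes a point from world to camera coordinates). Camera axes: x right, y down, z forward; pixel columns grow to the right and rows downward; lengths in mm; the calibration is good to about 2 mm. A picture is of the moment at which its call begins. There is no depth.
- hand_in(): hands the job in, once; it reports no verdict.
The state is a dict: "t": time; "joints": joint angles; "joint_vel": joint speeds; "effort": joint torques, N m; "position": TCP position; "tool_rot": TCP orientation; "force": force on the tool from outside, world axes, zero at the start; "wrist_torque": the same for the moment, N m; "grip_width": finger opening in mm.
Only numpy, scipy, OpenCV 4.12 (cv2) and the standard library are available. Lean on these libraries where they do the work, as an engineer would, in place of code of your own. Each camera call takes 0.05 s, during which the arm holds its last target.

### The job

First push down the black selector knob, turn it clockwise from the one-ridge mark to the two-ridge mark (load) and let it spring up there. Then push each white cartridge standing on the worktop, open end down, on to a brass spigot of its own (any of them) and press it until the collar under it is fully down on the bar. Last, push the knob down again, turn it clockwise to the three-ridge mark (dose), let it spring up there, and let go, leaving the olive jar, gauge case and hammer where they are.

Things in the scene. Friction and masses are not known exactly. Their poses are not given: they have to be found in the camera images.
- selector (a joint): Angle of the black knob (rad), growing clockwise from above; stops at 0 (one ridge), 1.047 (two ridges), 2.094 (three ridges), each with about 0.08 play; the outer two are end stops. Sprung up, it is locked in its stop; it turns (about 0.05 N m) only while pushed down 7 mm or more. Let go over 0.15 rad from a stop, it stays down.
- press (a joint): How far the knob is pushed down, in m: 0 sprung up, 0.009 at the bottom. The spring takes 4.5 N to start and 8 N at the bottom.
- selector_grip (a point): Centre of the top of the knob's grip bar, on the turning axis, 97 mm above the worktop when up. The black bar is 58 mm long, 16 wide and 30 tall, on a disc 62 mm across (disc top at 67 mm height when up). The point turns with the knob: its x axis points along the bar to the end with the white pointer line, z up.
- selector_box: Fixed grey box 110 x 110 x 45 mm with the knob in the middle of its top; origin under its centre, z up. Its x axis points from the centre to the two white ridges; the single ridge lies 60 degrees anticlockwise of that (from above), the three ridges 60 degrees clockwise. It stands left or right of the spigot bar.
- spigot_bar: Fixed grey bar 90 (x) x 340 (y) x 30 mm tall; origin under its centre. Four brass spigots in a row along y, 85 mm apart, 32 mm thick, 50 mm tall above the bar, tapered to 20 mm over the top 10 mm. Round each is a black collar 60 mm across, 6 thick, its top 14 mm above the bar; pushed with about 6 N it slides down 8 mm on to the bar and stays; a cartridge's weight does not move it.
- spigot0 (a point): Point on the axis of spigot 0 (0 to 3 towards the bar's +y), 36 mm above the worktop: where the centre of a cartridge's foot comes when it is fully home (collar right down). The spigot tip is 44 mm above it.
- spigot1 (a point): Point on the axis of spigot 1 (0 to 3 towards the bar's +y), 36 mm above the worktop: where the centre of a cartridge's foot comes when it is fully home (collar right down). The spigot tip is 44 mm above it.
- spigot2 (a point): Point on the axis of spigot 2 (0 to 3 towards the bar's +y), 36 mm above the worktop: where the centre of a cartridge's foot comes when it is fully home (collar right down). The spigot tip is 44 mm above it.
- spigot3 (a point): Point on the axis of spigot 3 (0 to 3 towards the bar's +y), 36 mm above the worktop: where the centre of a cartridge's foot comes when it is fully home (collar right down). The spigot tip is 44 mm above it.
- cartridge0: White plastic cartridge: an upright round sleeve 50 mm across and 75 mm tall with a broad foot flange (68 mm across, lowest 10 mm), closed at the top, open below with a 36 mm bore 65 mm deep; three grey bands near the top; about 0.15 kg; origin at the centre of its foot, z up. It may be absent (None).
- cartridge1: White plastic cartridge: an upright round sleeve 50 mm across and 75 mm tall with a broad foot flange (68 mm across, lowest 10 mm), closed at the top, open below with a 36 mm bore 65 mm deep; three grey bands near the top; about 0.15 kg; origin at the centre of its foot, z up. It may be absent (None).
- cartridge2: White plastic cartridge: an upright round sleeve 50 mm across and 75 mm tall with a broad foot flange (68 mm across, lowest 10 mm), closed at the top, open below with a 36 mm bore 65 mm deep; three grey bands near the top; about 0.15 kg; origin at the centre of its foot, z up. It may be absent (None).
- cartridge3: White plastic cartridge: an upright round sleeve 50 mm across and 75 mm tall with a broad foot flange (68 mm across, lowest 10 mm), closed at the top, open below with a 36 mm bore 65 mm deep; three grey bands near the top; about 0.15 kg; origin at the centre of its foot, z up. It may be absent (None).
- olive_jar: Bystander: glass jar of olives with aluminium lid, 76 mm across, 116 mm tall; origin under its centre.
- gauge_case: Bystander: blue plastic gauge case 110 x 150 x 50 mm; origin under its centre.
- hammer: Bystander: wooden-handled hammer lying beyond the bar; origin under its middle.
Things that resemble listed ones, but are neither listed nor needed, are in the scene too. What is shaped like the cartridge3 but brown or orange is not meant.

How it is judged (in metres and radians):
On the way, in this order (a step that is already met when the one before it is completed fails the run):
1. The knob is turned to the two-ridge mark and has sprung up there (value of joint selector between 0.847 and 1.247 rad and value of joint press below 0.003 m), for 0.2 s.
2. With the knob at the two-ridge mark, every cartridge is fully home on a spigot (all of step 1 and ((horizontal distance between cartridge0 and spigot0 below 0.006 m and z of cartridge0 in the frame of spigot0 between -0.004 and 0.003 m and angle between cartridge0's own z axis and vertical below 0.12 rad) or (horizontal distance between cartridge0 and spigot1 below 0.006 m and z of cartridge0 in the frame of spigot1 between -0.004 and 0.003 m and angle between cartridge0's own z axis and vertical below 0.12 rad) or (horizontal distance between cartridge0 and spigot2 below 0.006 m and z of cartridge0 in the frame of spigot2 between -0.004 and 0.003 m and angle between cartridge0's own z axis and vertical below 0.12 rad) or (horizontal distance between cartridge0 and spigot3 below 0.006 m and z of cartridge0 in the frame of spigot3 between -0.004 and 0.003 m and angle between cartridge0's own z axis and vertical below 0.12 rad)) and ((horizontal distance between cartridge1 and spigot0 below 0.006 m and z of cartridge1 in the frame of spigot0 between -0.004 and 0.003 m and angle between cartridge1's own z axis and vertical below 0.12 rad) or (horizontal distance between cartridge1 and spigot1 below 0.006 m and z of cartridge1 in the frame of spigot1 between -0.004 and 0.003 m and angle between cartridge1's own z axis and vertical below 0.12 rad) or (horizontal distance between cartridge1 and spigot2 below 0.006 m and z of cartridge1 in the frame of spigot2 between -0.004 and 0.003 m and angle between cartridge1's own z axis and vertical below 0.12 rad) or (horizontal distance between cartridge1 and spigot3 below 0.006 m and z of cartridge1 in the frame of spigot3 between -0.004 and 0.003 m and angle between cartridge1's own z axis and vertical below 0.12 rad)) and ((horizontal distance between cartridge2 and spigot0 below 0.006 m and z of cartridge2 in the frame of spigot0 between -0.004 and 0.003 m and angle between cartridge2's own z axis and vertical below 0.12 rad) or (horizontal distance between cartridge2 and spigot1 below 0.006 m and z of cartridge2 in the frame of spigot1 between -0.004 and 0.003 m and angle between cartridge2's own z axis and vertical below 0.12 rad) or (horizontal distance between cartridge2 and spigot2 below 0.006 m and z of cartridge2 in the frame of spigot2 between -0.004 and 0.003 m and angle between cartridge2's own z axis and vertical below 0.12 rad) or (horizontal distance between cartridge2 and spigot3 below 0.006 m and z of cartridge2 in the frame of spigot3 between -0.004 and 0.003 m and angle between cartridge2's own z axis and vertical below 0.12 rad)) and ((horizontal distance between cartridge3 and spigot0 below 0.006 m and z of cartridge3 in the frame of spigot0 between -0.004 and 0.003 m and angle between cartridge3's own z axis and vertical below 0.12 rad) or (horizontal distance between cartridge3 and spigot1 below 0.006 m and z of cartridge3 in the frame of spigot1 between -0.004 and 0.003 m and angle between cartridge3's own z axis and vertical below 0.12 rad) or (horizontal distance between cartridge3 and spigot2 below 0.006 m and z of cartridge3 in the frame of spigot2 between -0.004 and 0.003 m and angle between cartridge3's own z axis and vertical below 0.12 rad) or (horizontal distance between cartridge3 and spigot3 below 0.006 m and z of cartridge3 in the frame of spigot3 between -0.004 and 0.003 m and angle between cartridge3's own z axis and vertical below 0.12 rad))), for 0.2 s.
3. The knob is turned to the three-ridge mark and has sprung up there (value of joint selector between 1.894 and 2.294 rad and value of joint press below 0.003 m), for 0.2 s.
At the end, for the whole second after the job is handed in: The knob is up (within 3 mm) at the three-ridge mark (2.094 rad, within 0.2), and every cartridge present stands at rest upright on a spigot, centred within 6 mm, its foot within 3 mm above the fully home height (collar down) (all of step 3 and ((horizontal distance between cartridge0 and spigot0 below 0.006 m and z of cartridge0 in the frame of spigot0 between -0.004 and 0.003 m and angle between cartridge0's own z axis and vertical below 0.12 rad) or (horizontal distance between cartridge0 and spigot1 below 0.006 m and z of cartridge0 in the frame of spigot1 between -0.004 and 0.003 m and angle between cartridge0's own z axis and vertical below 0.12 rad) or (horizontal distance between cartridge0 and spigot2 below 0.006 m and z of cartridge0 in the frame of spigot2 between -0.004 and 0.003 m and angle between cartridge0's own z axis and vertical below 0.12 rad) or (horizontal distance between cartridge0 and spigot3 below 0.006 m and z of cartridge0 in the frame of spigot3 between -0.004 and 0.003 m and angle between cartridge0's own z axis and vertical below 0.12 rad)) and ((horizontal distance between cartridge1 and spigot0 below 0.006 m and z of cartridge1 in the frame of spigot0 between -0.004 and 0.003 m and angle between cartridge1's own z axis and vertical below 0.12 rad) or (horizontal distance between cartridge1 and spigot1 below 0.006 m and z of cartridge1 in the frame of spigot1 between -0.004 and 0.003 m and angle between cartridge1's own z axis and vertical below 0.12 rad) or (horizontal distance between cartridge1 and spigot2 below 0.006 m and z of cartridge1 in the frame of spigot2 between -0.004 and 0.003 m and angle between cartridge1's own z axis and vertical below 0.12 rad) or (horizontal distance between cartridge1 and spigot3 below 0.006 m and z of cartridge1 in the frame of spigot3 between -0.004 and 0.003 m and angle between cartridge1's own z axis and vertical below 0.12 rad)) and ((horizontal distance between cartridge2 and spigot0 below 0.006 m and z of cartridge2 in the frame of spigot0 between -0.004 and 0.003 m and angle between cartridge2's own z axis and vertical below 0.12 rad) or (horizontal distance between cartridge2 and spigot1 below 0.006 m and z of cartridge2 in the frame of spigot1 between -0.004 and 0.003 m and angle between cartridge2's own z axis and vertical below 0.12 rad) or (horizontal distance between cartridge2 and spigot2 below 0.006 m and z of cartridge2 in the frame of spigot2 between -0.004 and 0.003 m and angle between cartridge2's own z axis and vertical below 0.12 rad) or (horizontal distance between cartridge2 and spigot3 below 0.006 m and z of cartridge2 in the frame of spigot3 between -0.004 and 0.003 m and angle between cartridge2's own z axis and vertical below 0.12 rad)) and ((horizontal distance between cartridge3 and spigot0 below 0.006 m and z of cartridge3 in the frame of spigot0 between -0.004 and 0.003 m and angle between cartridge3's own z axis and vertical below 0.12 rad) or (horizontal distance between cartridge3 and spigot1 below 0.006 m and z of cartridge3 in the frame of spigot1 between -0.004 and 0.003 m and angle between cartridge3's own z axis and vertical below 0.12 rad) or (horizontal distance between cartridge3 and spigot2 below 0.006 m and z of cartridge3 in the frame of spigot2 between -0.004 and 0.003 m and angle between cartridge3's own z axis and vertical below 0.12 rad) or (horizontal distance between cartridge3 and spigot3 below 0.006 m and z of cartridge3 in the frame of spigot3 between -0.004 and 0.003 m and angle between cartridge3's own z axis and vertical below 0.12 rad)) and linear speed of each of cartridge0, cartridge1, cartridge2, cartridge3 below 0.02 m/s); the robot touches nothing.
It fails at once if the knob is forced round between two marks without being pushed down (value of joint press below 0.002 m and (value of joint selector between 0.35 and 0.7 rad or value of joint selector between 1.397 and 1.747 rad)).
It fails at once if the olive jar is shifted more than 30 mm or tipped (distance of olive_jar from where it was at the start of the episode above 0.03 m or angle between olive_jar's own z axis and vertical above 0.3 rad).
It fails at once if the gauge case is shifted more than 30 mm (distance of gauge_case from where it was at the start of the episode above 0.03 m).
It fails at once if the hammer is shifted more than 30 mm (distance of hammer from where it was at the start of the episode above 0.03 m).
Of cartridge0, cartridge1, cartridge2, cartridge3 only 2 to 4 are there at a start; the rules pass over those that are not, and their reading is None.
At some moment in a run one of cartridge0, cartridge1, cartridge2, cartridge3 may be knocked a few centimetres aside while the robot is not near it.
It also fails if it takes over 210 s, if anything falls off the work surface, if the arm or the gripper's body presses on something with over 40 N, if the wrist force passes 120 N, or if a joint passes its speed limit or range.

## Working session

There is one attempt and no reset: what is moved stays moved. The work goes in short steps, Python scripts to look and compute and a tool call to move; the robot and the scene stay as the last step left them, time stands still between calls to the robot, and variables do not carry over. Pictures are saved under pics/ and viewed, and the job is handed in when it is done.

Besides the shell and the picture viewer there is one more tool, called after "Emit:" by a JSON object that holds its "api" and its "payload", one argument or row to a line. jog_arm: Moves the arm, as the interface text tells. Its arguments: {"type":"object","properties":{"targets":{"type":"array"},"squeeze":{"type":"number"}},"required":["targets"]}

```bash
ls; mkdir -p pics
python3 - <<'E'
from rig import observe, grab_frame, tcp_to_grasp
import cv2, numpy as np
print(tcp_to_grasp)
s=observe()
for k,v in s.items(): print(k,np.round(v,3).tolist())
for n in ["scene","side","wrist"]:
    f=grab_frame(n); cv2.imwrite(f"pics/{n}0.png",f["color"][:,:,::-1])
    print(n,np.round(f["mtx"],1).tolist(),f["dist_coeffs"],np.round(f["camera_from_world"],3).tolist())
E
```

```text
pics
18.8
t 0.0
joints [1.177, 0.116, 1.442, -0.0, 1.584, -0.038]
joint_vel [-0.001, 0.001, 0.001, 0.003, 0.0, 0.0]
effort [0.002, -72.125, -62.263, 0.078, 0.024, -0.0]
position [235.063, 632.519, 217.911]
tool_rot [[0.348, 0.937, -0.0], [0.937, -0.348, -0.001], [-0.001, -0.0, -1.0]]
force [-0.771, 0.117, 0.191]
wrist_torque [0.028, 0.054, 0.042]
grip_width 92.908
scene [[579.9, 0.0, 326.9], [0.0, 579.9, 242.9], [0.0, 0.0, 1.0]] [-0.17554884  0.          0.          0.          0.        ] [[-0.17, 0.985, 0.013, 109.457], [0.729, 0.135, -0.671, -352.721], [-0.663, -0.104, -0.741, 1909.4], [0.0, 0.0, 0.0, 1.0]]
side [[560.5, 0.0, 321.7], [0.0, 560.5, 231.4], [0.0, 0.0, 1.0]] [0.02368166 0.         0.         0.         0.        ] [[0.868, -0.496, -0.009, -463.45], [-0.31, -0.529, -0.79, 242.877], [0.387, 0.688, -0.614, 1183.434], [0.0, 0.0, 0.0, 1.0]]
wrist [[400.8, 0.0, 322.4], [0.0, 400.8, 238.2], [0.0, 0.0, 1.0]] [-0.04386968  0.          0.          0.          0.        ] [[0.348, 0.937, -0.001, -674.479], [0.902, -0.335, 0.273, -31.776], [0.256, -0.096, -0.962, 390.471], [0.0, 0.0, 0.0, 1.0]]
```

View pics/scene0.png

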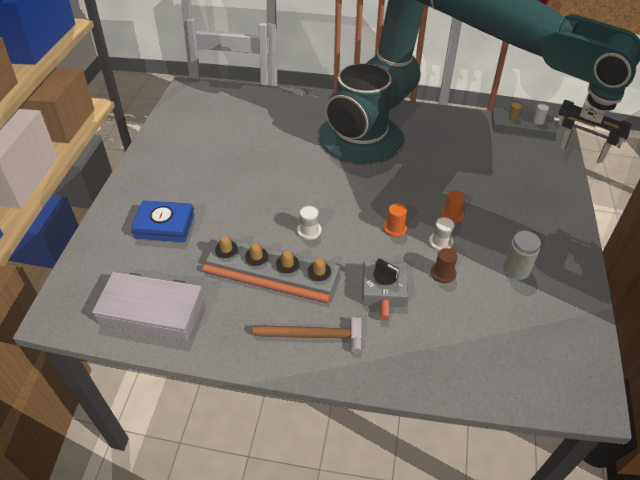

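View pics/side0.png

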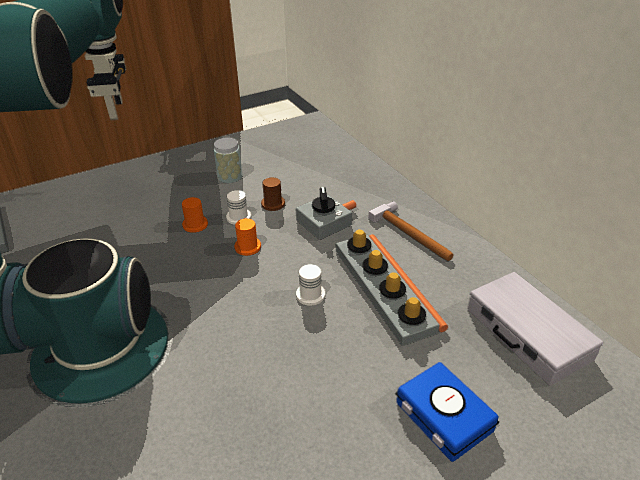

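View pics/wrist0.png

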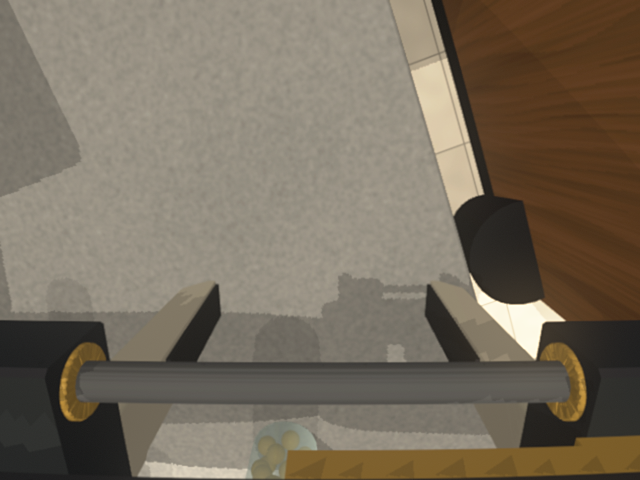

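The scene and side views show white bodies at scene (309,222) and (442,234), plus a small white thing at the far right, (541,113). Lookalikes:
- Orange: (397,220) and (455,206).
- Brown: (446,265).
- Small amber thing: (516,112).

Next I'll check these in close crops.

Run:
```python
import cv2, numpy as np
a=cv2.imread("pics/scene0.png"); b=cv2.imread("pics/side0.png")
c1=cv2.resize(a[170:310,280:560],(800,400),interpolation=cv2.INTER_CUBIC)
c2=cv2.resize(a[90:160,490:600],(393,250),interpolation=cv2.INTER_CUBIC)
c3=cv2.resize(b[170:310,170:400],(400,243),interpolation=cv2.INTER_CUBIC)
o=np.zeros((600,800,3),np.uint8)
o[:c1.shape[0]][:350]=c1[:350]; o[350:600,:393]=c2; o[355:598,400:800]=c3
cv2.imwrite("pics/crop1.png",o)
```

```text
(no output)
```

View pics/crop1.png

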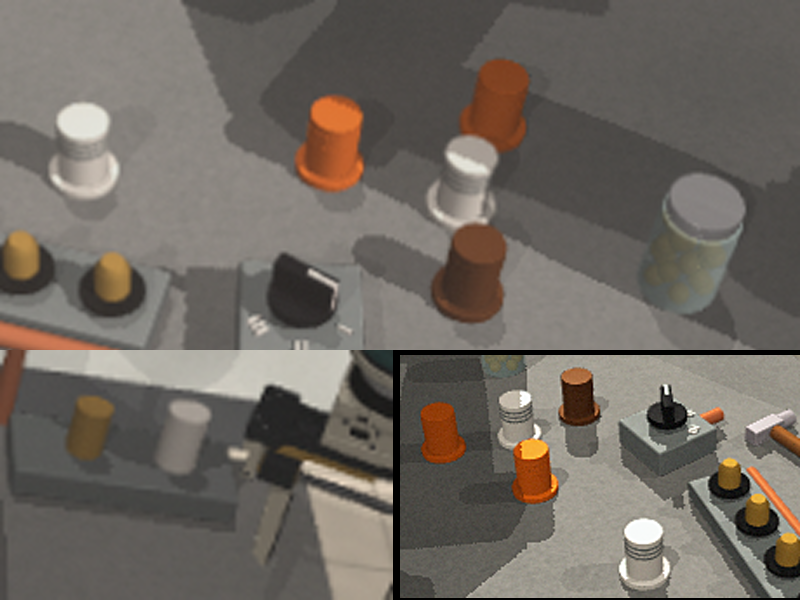

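Both whites with a flange and grey bands are cartridges: scene (309,222) and (442,234). The one at (541,113) has no flange or bands and stands beyond the table. The brown and orange ones are out. Next I'll measure.

```bash
cat > h.py <<'E'
from rig import observe, grab_frame
import cv2, numpy as np
def ray(f,px):
    p=cv2.undistortPoints(np.array(px,float).reshape(-1,1,2),np.array(f["mtx"]),np.array(f["dist_coeffs"])).reshape(-1,2)
    M=np.array(f["camera_from_world"]); R=M[:3,:3]; o=-R.T@M[:3,3]
    d=np.c_[p,np.ones(len(p))]@R
    return o,d/np.linalg.norm(d,axis=1)[:,None]
def plane(f,px,z):
    o,d=ray(f,px); return o+d*((z-o[2])/d[:,2])[:,None]
def tri(rs):
    A=np.zeros((3,3));b=np.zeros(3)
    for o,d in rs:
        P=np.eye(3)-np.outer(d,d);A+=P;b+=P@o
    x=np.linalg.solve(A,b); return x,[np.linalg.norm((np.eye(3)-np.outer(d,d))@(x-o)) for o,d in rs]
def proj(f,X):
    M=np.array(f["camera_from_world"])
    r,_=cv2.Rodrigues(M[:3,:3])
    return cv2.projectPoints(np.array(X,float).reshape(-1,1,3),r,M[:3,3],np.array(f["mtx"]),np.array(f["dist_coeffs"]))[0].reshape(-1,2)
def blobs(f,name,amin=60):
    hsv=cv2.cvtColor(f["color"],cv2.COLOR_RGB2HSV);H,S,V=[hsv[:,:,i].astype(int) for i in range(3)]
    m={"brass":(H>12)&(H<25)&(S>120)&(V>90),"white":(S<40)&(V>165),"orange":(H<12)&(S>170)&(V>90),"black":(V<45)}[name]
    n,l,st,c=cv2.connectedComponentsWithStats(m.astype(np.uint8))
    return [(st[i].tolist(),c[i].round(1).tolist()) for i in range(1,n) if st[i,4]>=amin],l
E
python3 - <<'E'
from h import *
for n in ["scene","side"]:
    f=grab_frame(n)
    for c in ["brass","white","black"]:
        print(n,c)
        for b in blobs(f,c)[0]:
            if b[1][1]>150: print(b)
f=grab_frame("scene")
print(plane(f,[[541,113]],0))
for z,px in [(0,[309,231]),(0,[440,243]),(45,[386,290])]: print(plane(f,[px],z))
E
```

```text
scene brass
([220, 237, 12, 16, 152], [225.6, 244.4])
([250, 244, 13, 16, 159], [256.0, 251.8])
([282, 251, 12, 17, 164], [287.3, 259.2])
([314, 259, 12, 17, 165], [319.4, 266.8])
([0, 265, 25, 60, 875], [8.4, 288.2])
([253, 326, 18, 9, 60], [262.4, 330.1])
([272, 326, 48, 11, 199], [293.5, 331.1])
([0, 342, 72, 94, 3458], [29.6, 389.8])
scene white
([0, 109, 57, 98, 3607], [25.3, 152.1])
([300, 206, 18, 16, 214], [308.9, 212.5])
([152, 208, 19, 13, 187], [161.1, 213.9])
([436, 218, 17, 14, 161], [444.3, 224.8])
([298, 223, 24, 16, 222], [311.6, 231.4])
([430, 236, 20, 14, 101], [440.9, 243.5])
([93, 272, 108, 57, 4064], [147.6, 299.7])
([352, 317, 9, 32, 238], [356.4, 331.1])
scene black
([376, 264, 19, 15, 97], [385.4, 271.2])
([583, 378, 57, 102, 1437], [614.9, 448.5])
([532, 439, 48, 41, 585], [555.7, 458.5])
side brass
([263, 178, 17, 9, 70], [271.4, 182.0])
([383, 211, 68, 48, 479], [418.4, 233.9])
([239, 218, 16, 12, 149], [246.2, 223.7])
([353, 229, 13, 18, 191], [358.9, 238.2])
([369, 250, 13, 19, 210], [375.0, 259.0])
([386, 272, 15, 20, 231], [392.7, 282.0])
([405, 297, 15
[... 1020 characters left out ...]
29, 69, 1133], [140.1, 296.7])
([81, 269, 37, 45, 289], [100.9, 291.3])
([379, 280, 27, 19, 246], [392.0, 290.7])
([398, 304, 28, 21, 277], [411.3, 316.3])
([482, 307, 11, 14, 78], [487.0, 313.7])
([149, 317, 17, 14, 65], [157.1, 323.5])
([493, 325, 27, 24, 141], [504.2, 338.0])
([94, 326, 44, 35, 670], [114.6, 340.3])
([96, 328, 59, 43, 178], [128.3, 350.1])
([523, 344, 15, 16, 102], [529.5, 352.1])
([33, 385, 24, 15, 66], [41.9, 391.2])
([430, 386, 35, 30, 146], [446.4, 403.4])
([444, 421, 55, 35, 90], [470.3, 440.7])
[[-278.60924606  628.63743504    0.        ]]
[[453.86311731 -83.44949843   0.        ]]
[[432.37782668 281.0178355    0.        ]]
[[657.05392357 149.45946094  45.        ]]
```

```bash
cat >> h.py <<'E'
def vint(f1,p1,f2,p2):
    # axis of an upright round thing: meet of the vertical planes through its two rays; also heights
    o1,d1=ray(f1,[p1]);o2,d2=ray(f2,[p2]);d1=d1[0];d2=d2[0]
    A=np.c_[d1[:2],-d2[:2]];t=np.linalg.solve(A,(o2-o1)[:2])
    return (o1+t[0]*d1),(o2+t[1]*d2)[2]
E
python3 - <<'E'
from h import *
A=grab_frame("scene");B=grab_frame("side")
for f in (A,B):
    M=f["camera_from_world"];print("cam",-M[:3,:3].T@M[:3,3])
br=sorted([b[1] for b in blobs(A,"brass")[0] if 235<b[1][1]<270 and 200<b[1][0]<330])
bs=sorted([b[1] for b in blobs(B,"brass")[0] if 235<b[1][1]<320 and 350<b[1][0]<415 and b[0][2]<16],reverse=True)
P=[]
for p,q in zip(br,bs):
    x,z=vint(A,p,B,q);P.append(x[:2]);print("spig",x.round(1),round(z,1))
P=np.array(P);d=np.diff(P,axis=0);print(d.round(1),np.linalg.norm(d,axis=1))
c=P.mean(0);u=P[3]-P[0];print("centre",c,"yaw of y axis",np.degrees(np.arctan2(u[1],u[0])))
for p,q in [((308.9,212.5),(309.8,271.1)),((444.3,224.8),(236.5,196))]:
    x,z=vint(A,p,B,q);print("cart top",x.round(1),round(z,1))
print("table corners",plane(A,[[172,82],[45,340],[625,432],[575,140]],0).round(0).tolist())
for n,f,y0,x0 in (("scene",A,195,360),("side",B,175,220)):
    pass
s=A["color"][250:320,350:470];s2=B["color"][160:260,220:360]
o=np.zeros((600,800,3),np.uint8)
o[:300,:514]=cv2.resize(s,(514,300),interpolation=cv2.INTER_CUBIC)
o[300:,:420]=cv2.resize(s2,(420,300),interpolation=cv2.INTER_CUBIC)
o[:300,520:800]=cv2.resize(B["color"][255:315,282:338],(280,300),interpolation=cv2.INTER_CUBIC)
o[300:,425:745]=cv2.resize(B["color"][180:240,210:274],(320,300),interpolation=cv2.INTER_CUBIC)
cv2.imwrite("pics/c2.png",o[:,:,::-1])
E
```

```text
cam [1542.27074417  139.14704546 1176.53702034]
cam [  19.66987761 -915.80726251  913.89290479]
spig [ 599.8 -274.1   65.3] 51.1
spig [ 607.3 -191.7   61.4] 54.8
spig [ 617.1 -107.1   61.6] 54.8
spig [626.6 -23.1  61. ] 56.0
[[ 7.5 82.4]
 [ 9.8 84.6]
 [ 9.4 84. ]] [82.78215075 85.12445016 84.52795937]
centre [ 612.71140447 -148.9967618 ] yaw of y axis 83.92021331234508
cart top [456.6 -82.5  75.5] 70.6
cart top [432.4 281.2  72.5] 69.4
table corners [[-212.0, -741.0, 0.0], [934.0, -656.0, 0.0], [935.0, 735.0, 0.0], [-141.0, 737.0, 0.0]]
```

View pics/c2.png

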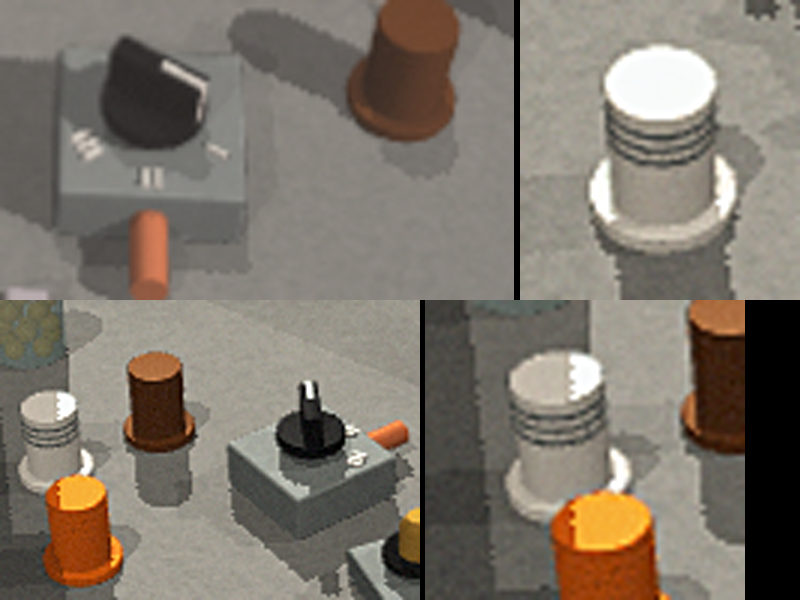

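Run:
```python
from h import *
A=grab_frame("scene");B=grab_frame("side")
def cv(u,v): return [350+u/4.283,250+v/4.286]
C=plane(A,[cv(60,50),cv(243,50),cv(243,198),cv(60,192)],45);print(C.round(1).tolist(),C.mean(0).round(1))
print("sides",[np.linalg.norm(C[i]-C[i-1]).round(1) for i in range(4)])
r=plane(A,[cv(217,151),cv(150,178),cv(87,145)],46)
print("ridges",r.round(1).tolist())
k=plane(A,[cv(120,45),cv(207,85)],97);print("bar ends",k.round(1).tolist())
def cs(u,v): return [220+u/3,160+v/3]
D=plane(B,[cs(230,450-300),cs(300,495-300),cs(395,458-300)],45);print("side corners",D.round(1).tolist())
print("disc side",plane(B,[cs(311,435-300)],67))
print("knob top side",plane(B,[cs(308,382-300)],97))
print("orange",plane(A,[cv(150,290),cv(150,215)],12).round(0).tolist())
c=C.mean(0)[:2]
for q in r: 
    d=q[:2]-c;print(np.degrees(np.arctan2(d[1],d[0])).round(1),np.linalg.norm(d).round(1))
d=(k[1]-k[0]);print("bar dir",np.degrees(np.arctan2(d[1],d[0])),np.linalg.norm(d))
# cart foot checks and distractors
print("jar, brown etc", plane(A,[[520,268],[444,274],[396,229],[455,217]],0).round(0).tolist())
```

```text
[[575.9, 84.2, 45.0], [556.1, 192.8, 45.0], [667.1, 201.7, 45.0], [681.3, 97.9, 45.0]] [620.1 144.1  45. ]
sides [np.float64(106.3), np.float64(110.3), np.float64(111.4), np.float64(104.8)]
ridges [[636.5, 183.9, 46.0], [663.0, 147.6, 46.0], [645.5, 109.0, 46.0]]
bar ends [[610.4, 120.2, 97.0], [631.1, 172.2, 97.0]]
side corners [[556.5, 173.3, 45.0], [577.5, 84.5, 45.0], [676.2, 89.1, 45.0]]
disc side [[614.50570061 129.75956223  67.        ]]
knob top side [[631.52229731 164.28517452  97.        ]]
orange [[717.0, 156.0, 12.0], [664.0, 151.0, 12.0]]
67.6 43.0
4.6 43.0
-54.1 43.4
bar dir 68.28869133728907 55.973489295323304
jar, brown etc [[484.0, 502.0, 0.0], [542.0, 296.0, 0.0], [402.0, 155.0, 0.0], [322.0, 321.0, 0.0]]
```

```bash
cat >> h.py <<'E'
def togo(p,yaw_x_deg,s=None):
    # shift (cm) along the tool axes and turn az to bring TCP to p with tool x at yaw (tool down), from the measured pose
    s=s or observe();R=np.array(s["tool_rot"]);d=R.T@(np.array(p,float)-np.array(s["position"]))/10
    y=np.degrees(np.arctan2(R[1,0],R[0,0]));a=(y-yaw_x_deg+180)%360-180
    print("pos",np.round(s["position"],1),"yaw",round(y,1),"-> shift cm",d.round(2),"az",round(np.radians(a),3),"t",s["t"],"F",np.round(s["force"],1))
E
python3 - <<'E'
from h import *
s=observe();f=grab_frame("wrist");M=f["camera_from_world"];R=np.array(s["tool_rot"])
print("cam in tool",R.T@(-M[:3,:3].T@M[:3,3]-s["position"]),"view dir in tool",R.T@M[2,:3])
togo([620,145,217],-23)
E
```

```text
cam in tool [  -0.16808464  -76.17732713 -165.68112005] view dir in tool [1.24723208e-04 2.73155331e-01 9.61969932e-01]
pos [235.1 632.7 218.6] yaw 69.6 -> shift cm [-32.31  53.07   0.16] az 1.616 t 0.55 F [ 0.9 -0.5  0.3]
```

Emit:
{"api": "jog_arm", "payload": {
  "targets": [
    {"x": -32.3,"y": 53.1,"z": 0,"az": 1.616,"hand": -1},
    {"x": -32.3,"y": 53.1,"z": 0,"az": 1.616,"hand": -1},
    {"x": -32.3,"y": 53.1,"z": 0,"az": 1.616,"hand": -1},
    {"x": -32.3,"y": 53.1,"z": 0,"az": 1.616,"hand": -1},
    {"x": -32.3,"y": 53.1,"z": 0,"az": 1.616,"hand": -1},
    {"x": -32.3,"y": 53.1,"z": 0,"az": 1.616,"hand": -1},
    {"x": -32.3,"y": 53.1,"z": 0,"az": 1.616,"hand": -1},
    {"x": -32.3,"y": 53.1,"z": 0,"az": 1.616,"hand": -1},
    {"x": -32.3,"y": 53.1,"z": 0,"az": 1.616,"hand": -1},
    {"x": -32.3,"y": 53.1,"z": 0,"az": 1.616,"hand": -1},
    {"x": -32.3,"y": 53.1,"z": 0,"az": 1.616,"hand": -1},
    {"x": -32.3,"y": 53.1,"z": 0,"az": 1.616,"hand": -1}
  ],
  "squeeze": 30
}}

```text
validation failed for argument at $.ta...
```

Run:
```python
from h import *
togo([620,145,217],-23)
```

```text
pos [235.1 632.7 218.6] yaw 69.6 -> shift cm [-32.31  53.07   0.16] az 1.616 t 0.55 F [ 0.9 -0.5  0.3]
```

Emit:
{"api": "jog_arm", "payload": {
  "targets": [
    {"ax": 0,"ay": 0,"az": 1.616,"x": -32.3,"y": 53.1,"z": 0,"hand": -1},
    {"ax": 0,"ay": 0,"az": 1.616,"x": -32.3,"y": 53.1,"z": 0,"hand": -1},
    {"ax": 0,"ay": 0,"az": 1.616,"x": -32.3,"y": 53.1,"z": 0,"hand": -1},
    {"ax": 0,"ay": 0,"az": 1.616,"x": -32.3,"y": 53.1,"z": 0,"hand": -1},
    {"ax": 0,"ay": 0,"az": 1.616,"x": -32.3,"y": 53.1,"z": 0,"hand": -1},
    {"ax": 0,"ay": 0,"az": 1.616,"x": -32.3,"y": 53.1,"z": 0,"hand": -1},
    {"ax": 0,"ay": 0,"az": 1.616,"x": -32.3,"y": 53.1,"z": 0,"hand": -1},
    {"ax": 0,"ay": 0,"az": 1.616,"x": -32.3,"y": 53.1,"z": 0,"hand": -1},
    {"ax": 0,"ay": 0,"az": 1.616,"x": -32.3,"y": 53.1,"z": 0,"hand": -1},
    {"ax": 0,"ay": 0,"az": 1.616,"x": -32.3,"y": 53.1,"z": 0,"hand": -1},
    {"ax": 0,"ay": 0,"az": 1.616,"x": -32.3,"y": 53.1,"z": 0,"hand": -1},
    {"ax": 0,"ay": 0,"az": 1.616,"x": -32.3,"y": 53.1,"z": 0,"hand": -1}
  ],
  "squeeze": 30
}}

```text
t: 1.55
position: [546.0, 238.5, 219.0]
tool_rot: [[0.958, -0.287, 0.001], [-0.287, -0.958, 0.0], [0.0, -0.0, -1.0]]
force: [0.3, 1.1, -0.5]
grip_width: 92.9
```

Run:
```python
from h import *
togo([620,145,217],-23)
```

```text
pos [546.  238.5 219. ] yaw -16.7 -> shift cm [9.77 6.83 0.2 ] az 0.11 t 1.55 F [ 0.3  1.1 -0.5]
```

Emit:
{"api": "jog_arm", "payload": {
  "targets": [
    {"ax": 0,"ay": 0,"az": 0.11,"x": 9,"y": 6.5,"z": 0,"hand": -1},
    {"ax": 0,"ay": 0,"az": 0.11,"x": 9,"y": 6.5,"z": 0,"hand": -1},
    {"ax": 0,"ay": 0,"az": 0.11,"x": 9,"y": 6.5,"z": 0,"hand": -1},
    {"ax": 0,"ay": 0,"az": 0.11,"x": 9,"y": 6.5,"z": 0,"hand": -1},
    {"ax": 0,"ay": 0,"az": 0.11,"x": 9,"y": 6.5,"z": 0,"hand": -1},
    {"ax": 0,"ay": 0,"az": 0.11,"x": 9,"y": 6.5,"z": 0,"hand": -1}
  ]
}}

```text
t: 2.05
position: [612.9, 152.9, 218.6]
tool_rot: [[0.923, -0.385, -0.0], [-0.385, -0.923, 0.0], [-0.0, -0.0, -1.0]]
force: [-0.4, 0.7, 0.7]
grip_width: 92.8
```

Run:
```python
from h import *
f=grab_frame("wrist");togo([620,145,217],-23)
cv2.imwrite("pics/w1.png",f["color"][:,:,::-1])
```

```text
pos [612.7 153.4 218.7] yaw -22.6 -> shift cm [1.   0.49 0.17] az 0.007 t 2.1 F [-0.5  0.8 -0.4]
```

View pics/w1.png

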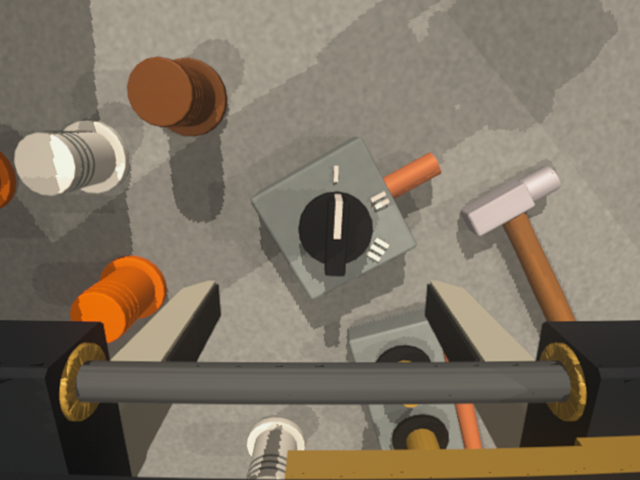

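Wrist view: grey box corners are at (361,138), (252,204), (312,300) and (415,243). The bar's pointer end is near (337,194), pointing at the single ridge (335,173). Double ridges are at (380,201) and triple at (378,250).

Run:
```python
from h import *
f=grab_frame("wrist")
C=plane(f,[[361,138],[252,204],[312,300],[415,243]],45)
print(C.round(1).tolist(),C.mean(0).round(1),[np.linalg.norm(C[i]-C[i-1]).round(1) for i in range(4)])
# disc by ellipse of black contour
g=cv2.cvtColor(f["color"],cv2.COLOR_RGB2HSV)[:,:,2];m=(g<60).astype(np.uint8);m[300:]=0
n,l,st,c=cv2.connectedComponentsWithStats(m);
for i in range(1,n):
    if st[i,4]>300: print(st[i],c[i])
print("disc",plane(f,[[299,228],[373,228],[336,264],[336,193]],67).round(1).tolist())
t=plane(f,[[337.5,194],[335,275]],97);print("bar",t.round(1).tolist(),t.mean(0).round(1),np.linalg.norm(t[0]-t[1]))
d=t[0]-t[1];print(np.degrees(np.arctan2(d[1],d[0])))
r=plane(f,[[335,173],[380,201],[378,250]],46);c=C.mean(0)
for q in r: 
    d=(q-c)[:2];print("ridge",q.round(1),np.degrees(np.arctan2(d[1],d[0])).round(1),np.linalg.norm(d).round(1))
```

```text
[[666.8, 201.5, 45.0], [560.2, 186.0, 45.0], [572.8, 83.4, 45.0], [678.4, 98.9, 45.0]] [619.6 142.4  45. ] [np.float64(103.3), np.float64(107.7), np.float64(103.3), np.float64(106.7)]
[ 299  193   74   83 3968] [334.98185484 232.07862903]
disc [[592.5, 155.5, 67.0], [648.4, 132.3, 67.0], [608.7, 115.0, 67.0], [631.3, 170.7, 67.0]]
bar [[633.0, 174.6, 97.0], [607.8, 117.3, 97.0]] [620.4 145.9  97. ] 62.56009609986694
66.24523411050069
ridge [636.2 183.2  46. ] 67.8 44.0
ridge [662.8 146.3  46. ] 5.1 43.4
ridge [645.9 105.7  46. ] -54.4 45.1
```

Emit:
{"api": "jog_arm", "payload": {
  "targets": [
    {"ax": 0,"ay": 0,"az": 0,"x": 1.0,"y": 0.4,"z": 4,"hand": -1},
    {"ax": 0,"ay": 0,"az": 0,"x": 1.0,"y": 0.4,"z": 8,"hand": -1},
    {"ax": 0,"ay": 0,"az": 0,"x": 1.0,"y": 0.4,"z": 11,"hand": -1},
    {"ax": 0,"ay": 0,"az": 0,"x": 1.0,"y": 0.4,"z": 11,"hand": -1},
    {"ax": 0,"ay": 0,"az": 0,"x": 1.0,"y": 0.4,"z": 11,"hand": -1},
    {"ax": 0,"ay": 0,"az": 0,"x": 1.0,"y": 0.4,"z": 11,"hand": -1}
  ]
}}

```text
t: 2.65
position: [621.5, 145.9, 111.3]
tool_rot: [[0.923, -0.384, 0.003], [-0.384, -0.923, 0.001], [0.002, -0.001, -1.0]]
force: [0.2, -0.2, -1.4]
grip_width: 92.9
```

Run:
```python
from h import *
togo([620.2,144,70],-23)
```

```text
pos [621.5 145.9 111.3] yaw -22.6 -> shift cm [-0.05  0.23  4.13] az 0.007 t 2.65 F [ 0.2 -0.2 -1.4]
```

Emit:
{"api": "jog_arm", "payload": {
  "targets": [
    {"ax": 0,"ay": 0,"az": 0,"x": 0,"y": 0.15,"z": 2,"hand": -0.3},
    {"ax": 0,"ay": 0,"az": 0,"x": 0,"y": 0.15,"z": 4,"hand": -0.2},
    {"ax": 0,"ay": 0,"az": 0,"x": 0,"y": 0.15,"z": 4,"hand": 0},
    {"ax": 0,"ay": 0,"az": 0,"x": 0,"y": 0.15,"z": 4,"hand": 1},
    {"ax": 0,"ay": 0,"az": 0,"x": 0,"y": 0.15,"z": 4,"hand": 1},
    {"ax": 0,"ay": 0,"az": 0,"x": 0,"y": 0.15,"z": 4,"hand": 1},
    {"ax": 0,"ay": 0,"az": 0,"x": 0,"y": 0.15,"z": 4,"hand": 1},
    {"ax": 0,"ay": 0,"az": 0,"x": 0,"y": 0.15,"z": 4,"hand": 1}
  ],
  "squeeze": 30
}}

```text
t: 3.32
position: [620.7, 143.8, 69.7]
tool_rot: [[0.923, -0.385, 0.001], [-0.385, -0.923, 0.0], [0.001, -0.001, -1.0]]
force: [0.1, -0.4, -0.2]
grip_width: 44.5
```

Run:
```python
from h import *
togo([620.2,144,60],-23)
s=observe();print(s["grip_width"],s["wrist_torque"])
```

```text
pos [620.7 143.8  69.7] yaw -22.6 -> shift cm [-0.05  0.    0.97] az 0.006 t 3.3167 F [ 0.1 -0.4 -0.2]
44.458073540401486 [0.0033271  0.1322545  0.04920339]
```

Emit:
{"api": "jog_arm", "payload": {
  "targets": [
    {"ax": 0,"ay": 0,"az": 0,"x": 0,"y": 0,"z": 0,"hand": 1},
    {"ax": 0,"ay": 0,"az": 0,"x": 0,"y": 0,"z": 0,"hand": 1},
    {"ax": 0,"ay": 0,"az": 0,"x": 0,"y": 0,"z": 0,"hand": 1},
    {"ax": 0,"ay": 0,"az": 0,"x": 0,"y": 0,"z": 0,"hand": 1},
    {"ax": 0,"ay": 0,"az": 0,"x": 0,"y": 0,"z": 0,"hand": 1},
    {"ax": 0,"ay": 0,"az": 0,"x": 0,"y": 0,"z": 0,"hand": 1},
    {"ax": 0,"ay": 0,"az": 0,"x": 0,"y": 0,"z": 0,"hand": 1}
  ],
  "squeeze": 30
}}

```text
t: 3.9
position: [620.3, 143.7, 68.7]
tool_rot: [[0.923, -0.385, 0.0], [-0.385, -0.923, -0.0], [0.0, -0.0, -1.0]]
force: [1.2, -0.2, 1.1]
grip_width: 16.0
```

Emit:
{"api": "jog_arm", "payload": {
  "targets": [
    {"ax": 0,"ay": 0,"az": 0,"x": 0,"y": 0,"z": 0.3,"hand": 1},
    {"ax": 0,"ay": 0,"az": 0,"x": 0,"y": 0,"z": 0.6,"hand": 1},
    {"ax": 0,"ay": 0,"az": 0,"x": 0,"y": 0,"z": 0.9,"hand": 1},
    {"ax": 0,"ay": 0,"az": 0,"x": 0,"y": 0,"z": 1.0,"hand": 1},
    {"ax": 0,"ay": 0,"az": 0,"x": 0,"y": 0,"z": 1.0,"hand": 1},
    {"ax": 0,"ay": 0,"az": 0,"x": 0,"y": 0,"z": 1.0,"hand": 1}
  ],
  "squeeze": 40
}}

```text
t: 4.4
position: [620.5, 143.8, 59.5]
tool_rot: [[0.923, -0.385, 0.001], [-0.385, -0.923, 0.0], [0.001, -0.0, -1.0]]
force: [-3.2, -2.2, 11.7]
grip_width: 16.0
```

Emit:
{"api": "jog_arm", "payload": {
  "targets": [
    {"ax": 0,"ay": 0,"az": 0.1,"x": 0,"y": 0,"z": 0,"hand": 1},
    {"ax": 0,"ay": 0,"az": 0.2,"x": 0,"y": 0,"z": 0,"hand": 1},
    {"ax": 0,"ay": 0,"az": 0.3,"x": 0,"y": 0,"z": 0,"hand": 1},
    {"ax": 0,"ay": 0,"az": 0.4,"x": 0,"y": 0,"z": 0,"hand": 1},
    {"ax": 0,"ay": 0,"az": 0.5,"x": 0,"y": 0,"z": 0,"hand": 1},
    {"ax": 0,"ay": 0,"az": 0.6,"x": 0,"y": 0,"z": 0,"hand": 1},
    {"ax": 0,"ay": 0,"az": 0.7,"x": 0,"y": 0,"z": 0,"hand": 1},
    {"ax": 0,"ay": 0,"az": 0.8,"x": 0,"y": 0,"z": 0,"hand": 1},
    {"ax": 0,"ay": 0,"az": 0.9,"x": 0,"y": 0,"z": 0,"hand": 1},
    {"ax": 0,"ay": 0,"az": 1.0,"x": 0,"y": 0,"z": 0,"hand": 1},
    {"ax": 0,"ay": 0,"az": 1.047,"x": 0,"y": 0,"z": 0,"hand": 1},
    {"ax": 0,"ay": 0,"az": 1.047,"x": 0,"y": 0,"z": 0,"hand": 1}
  ],
  "squeeze": 40
}}

```text
t: 5.4
position: [621.3, 142.7, 59.6]
tool_rot: [[0.125, -0.992, 0.003], [-0.992, -0.125, -0.002], [0.002, -0.002, -1.0]]
force: [3.0, -8.2, 9.5]
grip_width: 15.8
```

Run:
```python
from h import *
togo([620.2,144,69],-83)
s=observe();print(s["grip_width"],s["wrist_torque"])
```

```text
pos [621.3 142.7  59.6] yaw -82.8 -> shift cm [-0.14  0.09 -0.94] az 0.003 t 5.4 F [ 3.  -8.2  9.5]
15.753081340661922 [-1.77412174 -0.42951773  0.00857988]
```

Turned. Next I let it rise under the grip, then open.

Emit:
{"api": "jog_arm", "payload": {
  "targets": [
    {"ax": 0,"ay": 0,"az": 0,"x": -0.1,"y": 0.05,"z": -0.3,"hand": 1},
    {"ax": 0,"ay": 0,"az": 0,"x": -0.1,"y": 0.05,"z": -0.6,"hand": 1},
    {"ax": 0,"ay": 0,"az": 0,"x": -0.1,"y": 0.05,"z": -0.9,"hand": 1},
    {"ax": 0,"ay": 0,"az": 0,"x": -0.1,"y": 0.05,"z": -0.95,"hand": 1},
    {"ax": 0,"ay": 0,"az": 0,"x": -0.1,"y": 0.05,"z": -0.95,"hand": 0},
    {"ax": 0,"ay": 0,"az": 0,"x": -0.1,"y": 0.05,"z": -0.95,"hand": -0.2},
    {"ax": 0,"ay": 0,"az": 0,"x": -0.1,"y": 0.05,"z": -0.95,"hand": -0.2},
    {"ax": 0,"ay": 0,"az": 0,"x": -0.1,"y": 0.05,"z": -0.95,"hand": -0.2},
    {"ax": 0,"ay": 0,"az": 0,"x": -0.1,"y": 0.05,"z": -4,"hand": -1},
    {"ax": 0,"ay": 0,"az": 0,"x": -0.1,"y": 0.05,"z": -8,"hand": -1},
    {"ax": 0,"ay": 0,"az": 0,"x": -0.1,"y": 0.05,"z": -12,"hand": -1},
    {"ax": 0,"ay": 0,"az": 0,"x": -0.1,"y": 0.05,"z": -14,"hand": -1}
  ]
}}

```text
t: 6.4
position: [620.3, 145.1, 203.7]
tool_rot: [[0.129, -0.992, 0.004], [-0.992, -0.129, 0.001], [-0.0, -0.004, -1.0]]
force: [-0.1, -0.2, 1.3]
grip_width: 64.4
```

Run:
```python
from h import *
f=grab_frame("wrist");togo([620.2,144,69],-83)
cv2.imwrite("pics/w2.png",f["color"][:,:,::-1])
```

```text
pos [621.1 145.2 206.4] yaw -82.6 -> shift cm [ 0.12  0.21 13.74] az 0.007 t 6.45 F [-0.3  0.1  4.3]
```

View pics/w2.png

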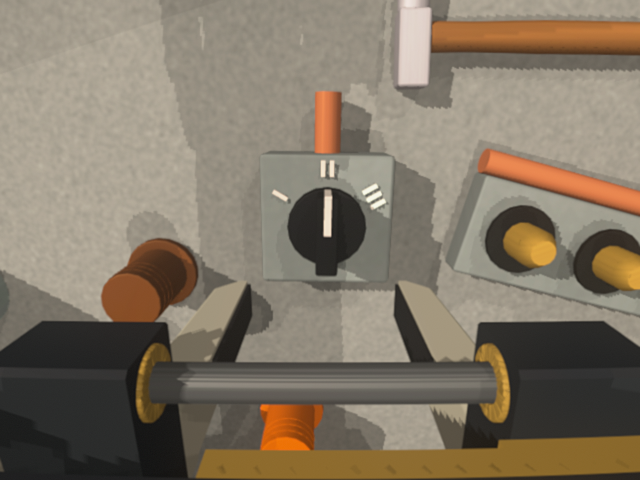

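The pointer now lies on the two ridges, with the bar spanning (328,193) to (327,276). Next I check it is up, then go over cartridge A.

Run:
```python
from h import *
B=grab_frame("side");cv2.imwrite("pics/s2.png",cv2.resize(B["color"][160:260,250:400],(750,500),interpolation=cv2.INTER_CUBIC)[:,:,::-1])
print("proj up z97 / z88", proj(B,[[620,144,97],[620,144,88]]))
togo([456,-83,215],-6)
```

```text
proj up z97 / z88 [[322.69995155 192.26340117]
 [322.72532557 195.12393469]]
pos [620.8 145.2 203.3] yaw -82.6 -> shift cm [20.5  19.27 -1.3 ] az -1.337 t 6.5 F [ 0.9 -0.1  0.1]
```

View pics/s2.png

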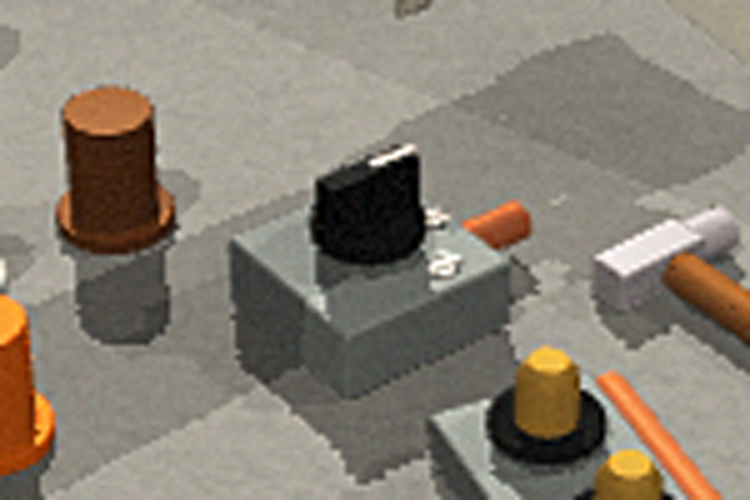

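The bar's top centre is at about (323.4,193) in the side image. That matches the up position (192.3) rather than down (195.1).

Emit:
{"api": "jog_arm", "payload": {
  "targets": [
    {"ax": 0,"ay": 0,"az": -1.337,"x": 20.5,"y": 19.3,"z": -1.3,"hand": -1},
    {"ax": 0,"ay": 0,"az": -1.337,"x": 20.5,"y": 19.3,"z": -1.3,"hand": -1},
    {"ax": 0,"ay": 0,"az": -1.337,"x": 20.5,"y": 19.3,"z": -1.3,"hand": -1},
    {"ax": 0,"ay": 0,"az": -1.337,"x": 20.5,"y": 19.3,"z": -1.3,"hand": -1},
    {"ax": 0,"ay": 0,"az": -1.337,"x": 20.5,"y": 19.3,"z": -1.3,"hand": -1},
    {"ax": 0,"ay": 0,"az": -1.337,"x": 20.5,"y": 19.3,"z": -1.3,"hand": -1},
    {"ax": 0,"ay": 0,"az": -1.337,"x": 20.5,"y": 19.3,"z": -1.3,"hand": -1},
    {"ax": 0,"ay": 0,"az": -1.337,"x": 20.5,"y": 19.3,"z": -1.3,"hand": -1},
    {"ax": 0,"ay": 0,"az": -1.337,"x": 20.5,"y": 19.3,"z": -1.3,"hand": -1},
    {"ax": 0,"ay": 0,"az": -1.337,"x": 20.5,"y": 19.3,"z": -1.3,"hand": -1},
    {"ax": 0,"ay": 0,"az": -1.337,"x": 20.5,"y": 19.3,"z": -1.3,"hand": -1},
    {"ax": 0,"ay": 0,"az": -1.337,"x": 20.5,"y": 19.3,"z": -1.3,"hand": -1}
  ]
}}

```text
t: 7.5
position: [454.3, -83.3, 210.5]
tool_rot: [[0.995, -0.099, -0.001], [-0.099, -0.995, 0.0], [-0.001, -0.0, -1.0]]
force: [-0.2, -0.2, 0.8]
grip_width: 92.7
```

Run:
```python
from h import *
f=grab_frame("wrist");togo([456,-83,215],-6)
cv2.imwrite("pics/w3.png",f["color"][:,:,::-1])
```

```text
pos [454.3 -83.3 210.6] yaw -6.1 -> shift cm [ 0.16 -0.05 -0.44] az -0.002 t 7.55 F [ 0.1  0.3 -0.1]
```

View pics/w3.png

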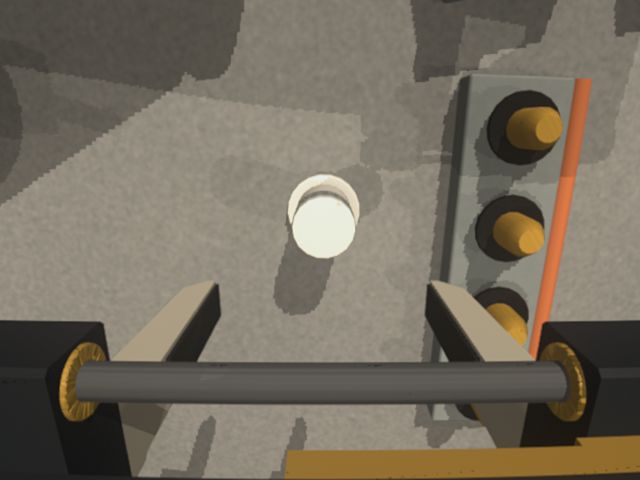

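Cartridge A's top disc is centred at about (324,226), and the spigots sit on the right at (535,126) and (520,233). Next I measure A and the spigots from this view.

```bash
cat >> h.py <<'E'
def wblob(f,lo=190,roi=None):
    g=f["color"].astype(int);m=((g.min(2)>lo)&(g.max(2)-g.min(2)<40)).astype(np.uint8)
    if roi: z=np.zeros_like(m);x0,y0,x1,y1=roi;z[y0:y1,x0:x1]=1;m*=z
    n,l,st,c=cv2.connectedComponentsWithStats(m);return [(st[i].tolist(),c[i].round(1).tolist()) for i in range(1,n) if st[i,4]>100]
E
python3 - <<'E'
from h import *
f=grab_frame("wrist")
print(wblob(f,200,(250,150,400,290)))
print("A top",plane(f,[[324,226],[293,226],[355,226]],75).round(1).tolist())
print("A foot",plane(f,[[323,208]],5).round(1).tolist())
# spigot tip discs (z=80, 20mm) from brass blob: farthest-out small disc
print("tips z80",plane(f,[[549,126],[533,239]],80).round(1).tolist())
print("collar z44",plane(f,[[526.5,128],[511,229]],44).round(1).tolist())
o=cv2.resize(f["color"][80:300,440:600],(580,600*220//220)[:2],interpolation=cv2.INTER_CUBIC)
cv2.imwrite("pics/w3c.png",cv2.resize(f["color"][80:300,440:600],(436,600),interpolation=cv2.INTER_CUBIC)[:,:,::-1])
E
```

```text
[([289, 175, 66, 46, 487], [308.1, 189.7]), ([293, 197, 62, 60, 2877], [323.3, 226.9])]
A top [[455.1, -83.3, 75.0], [431.2, -80.7, 75.0], [479.0, -85.8, 75.0]]
A foot [[454.2, -83.3, 5.0]]
tips z80 [[624.9, -25.0, 80.0], [615.8, -109.5, 80.0]]
collar z44 [[626.1, -26.9, 44.0], [614.7, -110.7, 44.0]]
```

View pics/w3c.png

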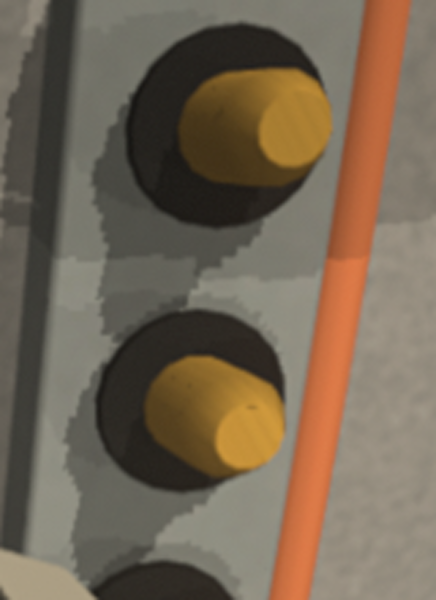

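Emit:
{"api": "jog_arm", "payload": {
  "targets": [
    {"ax": 0,"ay": 0,"az": 0,"x": 0.1,"y": 0,"z": 4,"hand": -0.9},
    {"ax": 0,"ay": 0,"az": 0,"x": 0.1,"y": 0,"z": 8,"hand": -0.8},
    {"ax": 0,"ay": 0,"az": 0,"x": 0.1,"y": 0,"z": 12,"hand": -0.7},
    {"ax": 0,"ay": 0,"az": 0,"x": 0.1,"y": 0,"z": 15,"hand": -0.6},
    {"ax": 0,"ay": 0,"az": 0,"x": 0.1,"y": 0,"z": 16.8,"hand": -0.5},
    {"ax": 0,"ay": 0,"az": 0,"x": 0.1,"y": 0,"z": 16.8,"hand": -0.5},
    {"ax": 0,"ay": 0,"az": 0,"x": 0.1,"y": 0,"z": 16.8,"hand": 0.5},
    {"ax": 0,"ay": 0,"az": 0,"x": 0.1,"y": 0,"z": 16.8,"hand": 1},
    {"ax": 0,"ay": 0,"az": 0,"x": 0.1,"y": 0,"z": 16.8,"hand": 1},
    {"ax": 0,"ay": 0,"az": 0,"x": 0.1,"y": 0,"z": 16.8,"hand": 1},
    {"ax": 0,"ay": 0,"az": 0,"x": 0.1,"y": 0,"z": 16.8,"hand": 1},
    {"ax": 0,"ay": 0,"az": 0,"x": 0.1,"y": 0,"z": 16.8,"hand": 1}
  ],
  "squeeze": 30
}}

```text
t: 8.6
position: [456.3, -83.7, 45.3]
tool_rot: [[0.994, -0.105, 0.002], [-0.105, -0.994, -0.0], [0.002, 0.0, -1.0]]
force: [-1.6, 0.1, 7.5]
grip_width: 49.9
```

Run:
```python
from h import *
togo([616,-109,145],-6)
```

```text
pos [456.3 -83.7  45.3] yaw -6.0 -> shift cm [16.17  0.84 -9.94] az -0.001 t 8.6 F [-1.6  0.1  7.5]
```

Emit:
{"api": "jog_arm", "payload": {
  "targets": [
    {"ax": 0,"ay": 0,"az": 0,"x": 0,"y": 0,"z": -2,"hand": 1},
    {"ax": 0,"ay": 0,"az": 0,"x": 0,"y": 0,"z": -5,"hand": 1},
    {"ax": 0,"ay": 0,"az": 0,"x": 0,"y": 0,"z": -8,"hand": 1},
    {"ax": 0,"ay": 0,"az": 0,"x": 2,"y": 0.2,"z": -11,"hand": 1},
    {"ax": 0,"ay": 0,"az": 0,"x": 6,"y": 0.4,"z": -11.5,"hand": 1},
    {"ax": 0,"ay": 0,"az": 0,"x": 10,"y": 0.6,"z": -11.5,"hand": 1},
    {"ax": 0,"ay": 0,"az": 0,"x": 13,"y": 0.8,"z": -11.5,"hand": 1},
    {"ax": 0,"ay": 0,"az": 0,"x": 15,"y": 0.8,"z": -11.5,"hand": 1},
    {"ax": 0,"ay": 0,"az": 0,"x": 16.1,"y": 0.8,"z": -11.5,"hand": 1},
    {"ax": 0,"ay": 0,"az": 0,"x": 16.1,"y": 0.8,"z": -11.5,"hand": 1},
    {"ax": 0,"ay": 0,"az": 0,"x": 16.1,"y": 0.8,"z": -11.5,"hand": 1}
  ],
  "squeeze": 40
}}

```text
t: 9.52
position: [614.4, -108.3, 158.7]
tool_rot: [[0.994, -0.105, -0.001], [-0.105, -0.994, 0.0], [-0.001, 0.0, -1.0]]
force: [-0.1, 0.8, -0.7]
grip_width: 49.4
```

Run:
```python
from h import *
A=grab_frame("scene");B=grab_frame("side");f=grab_frame("wrist");togo([616,-109,145],-6)
s=observe();print(s["grip_width"])
o=np.zeros((600,800,3),np.uint8)
o[:350,:400]=cv2.resize(A["color"][160:300,200:360],(400,350),interpolation=cv2.INTER_CUBIC)
o[:350,400:]=cv2.resize(B["color"][170:310,320:480],(400,350),interpolation=cv2.INTER_CUBIC)
o[350:,:333]=cv2.resize(f["color"],(333,250))
cv2.imwrite("pics/p1.png",o[:,:,::-1])
```

```text
pos [ 614.  -108.2  159.2] yaw -6.0 -> shift cm [0.21 0.06 1.42] az -0.0 t 9.6667 F [ 0.2 -0.6 -0.4]
49.580179107790016
```

View pics/p1.png

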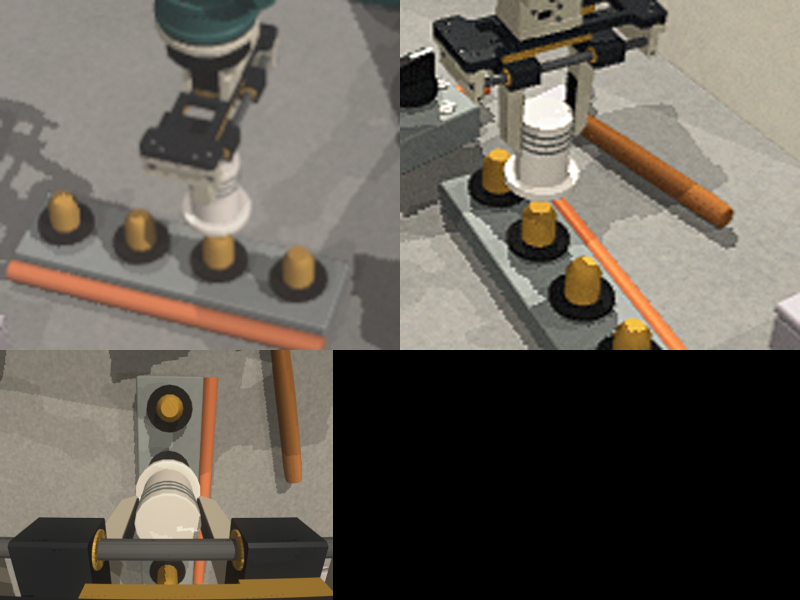

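Run:
```python
from h import *
A=grab_frame("scene");B=grab_frame("side");f=grab_frame("wrist")
from h import blobs
for F in (A,B):
    print([b for b in blobs(F,"brass")[0] if 230<b[1][1]<320 and 200<b[1][0]<430])
# foot flange masks: white/grey bright unsaturated near foot
for n,F,roi in (("scene",A,(265,225,305,262)),("side",B,(355,220,400,255))):
    x0,y0,x1,y1=roi;g=F["color"][y0:y1,x0:x1].astype(int)
    m=((g.min(2)>150)&(g.max(2)-g.min(2)<45)).astype(np.uint8)
    w=m.sum(1);
    for i in range(len(w)):
        if w[i]: xs=np.where(m[i])[0];print(n,y0+i,x0+xs.min(),x0+xs.max(),w[i])
x,z=vint(A,(287.3,243.6),B,(376.8,237.2));print("foot",x,z)
# spigot 3 tip from wrist
W=f["color"];hsv=cv2.cvtColor(W,cv2.COLOR_RGB2HSV);m=((hsv[:,:,0]>12)&(hsv[:,:,0]<25)&(hsv[:,:,1]>130)&(hsv[:,:,2]>100)).astype(np.uint8);m[200:]=0
n,l,st,c=cv2.connectedComponentsWithStats(m)
for i in range(1,n):
    if st[i,4]>200: print("spig3 wrist",st[i],c[i],plane(f,[c[i]],80).round(1))
cv2.imwrite("pics/w4.png",cv2.resize(W[40:250,240:420],(514,600),interpolation=cv2.INTER_CUBIC)[:,:,::-1])
```

```text
[([220, 237, 12, 16, 155], [225.4, 244.5]), ([250, 244, 11, 16, 134], [255.2, 251.7]), ([282, 254, 12, 14, 140], [287.4, 260.5]), ([314, 259, 12, 17, 165], [319.3, 266.9])]
[([395, 216, 58, 44, 404], [424.9, 238.2]), ([353, 229, 11, 19, 144], [357.8, 238.2]), ([369, 250, 13, 19, 213], [375.0, 259.1]), ([396, 266, 49, 59, 125], [418.5, 293.8]), ([386, 273, 15, 19, 232], [392.6, 282.2]), ([405, 297, 15, 21, 255], [412.3, 307.6])]
scene 225 288 295 8
scene 226 288 295 8
scene 227 288 294 7
scene 228 288 294 7
scene 229 288 294 7
scene 230 288 292 5
scene 231 288 291 4
scene 232 289 293 3
scene 233 290 292 3
scene 234 287 296 5
scene 235 291 297 5
scene 236 289 298 8
scene 237 274 298 9
scene 238 274 299 11
scene 239 274 299 16
scene 240 274 300 17
scene 241 273 300 20
scene 242 273 300 21
scene 243 273 300 21
scene 244 273 300 21
scene 245 273 299 21
scene 246 274 299 22
scene 247 274 299 23
scene 248 275 298 24
scene 249 276 298 23
scene 250 278 296 19
scene 251 280 295 16
scene 252 281 293 13
scene 253 283 289 7
side 220 355 385 18
side 221 355 382 12
side 222 355 385 7
side 223 355 384 15
side 224 355 386 4
side 225 355 371 2
side 226 374 381 7
side 227 379 379 1
side 228 370 385 3
side 229 363 391 13
side 230 369 392 6
side 231 365 394 12
side 232 365 395 21
side 233 364 396 24
side 234 363 396 25
side 235 362 394 22
side 236 362 393 21
side 237 362 393 19
side 238 362 391 18
side 239 362 391 19
side 240 362 391 19
side 241 363 390 20
side 242 363 390 21
side 243 364 389 21
side 244 366 388 19
side 245 368 387 20
side 246 368 386 19
side 247 367 384 18
side 248 369 383 14
side 249 372 382 9
side 251 380 389 2
side 254 382 382 1
foot [ 620.50061831 -103.94007561  124.76107589] 116.8993499679608
spig3 wrist [ 535    0   42  200 4607] [555.86042978 100.50466681] [[760.5 -32.5  80. ]]
spig3 wrist [ 303   85   49   45 1628] [327.14864865 106.55896806] [[625.8 -22.9  80. ]]
```

View pics/w4.png

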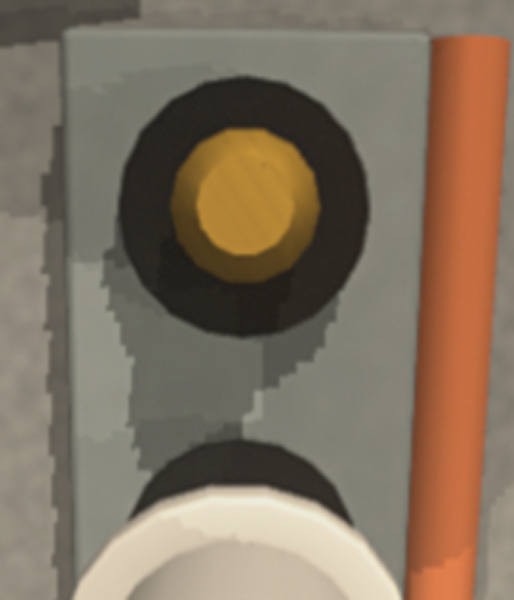

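Run:
```python
from h import *
A=grab_frame("scene");B=grab_frame("side");f=grab_frame("wrist")
for p,q in (((286.6,242.5),(376.6,238)),((286.6,242.5),(377,237)),((286.6,242.5),(376,239))):
    x,z=vint(A,p,B,q);print("foot",x.round(1),round(z,1))
print("tip3",plane(f,[[326.1,111.4]],80).round(1))
T=[614.2,-108.3]
for z in (113,118,123): print(z,"expected foot px",proj(A,[[*T,z]]).round(1),proj(B,[[*T,z]]).round(1))
# cartridge seen in wrist: flange edges and top
W=f["color"];cv2.imwrite("pics/w5.png",W[200:420,200:450][:,:,::-1].repeat(3,0).repeat(3,1)[:600,:750])
s=observe();R=np.array(s["tool_rot"]);c=np.array(s["position"])
for z in (109,114,119):
  print(z,"flange edge px in wrist if centred", proj(f,[c*[1,1,0]+[0,0,z]+R[:,0]*34,c*[1,1,0]+[0,0,z]-R[:,0]*34,c*[1,1,0]+[0,0,z]-R[:,1]*34]).round(1).tolist())
```

```text
foot [ 618.5 -106.1  126.2] 116.8
foot [ 619.7 -105.8  127.5] 119.1
foot [ 616.6 -106.6  124. ] 115.0
tip3 [[625.2 -25.6  80. ]]
113 expected foot px [[286.3 244.7]] [[375.5 240.4]]
118 expected foot px [[286.2 243.3]] [[375.6 238.7]]
123 expected foot px [[286.1 242. ]] [[375.7 237. ]]
109 flange edge px in wrist if centred [[382.6, 262.8], [263.3, 262.8], [323.0, 204.0]]
114 flange edge px in wrist if centred [[383.9, 265.8], [262.1, 265.7], [323.0, 205.8]]
119 flange edge px in wrist if centred [[385.2, 268.9], [260.7, 268.8], [323.0, 207.7]]
```

View pics/w5.png

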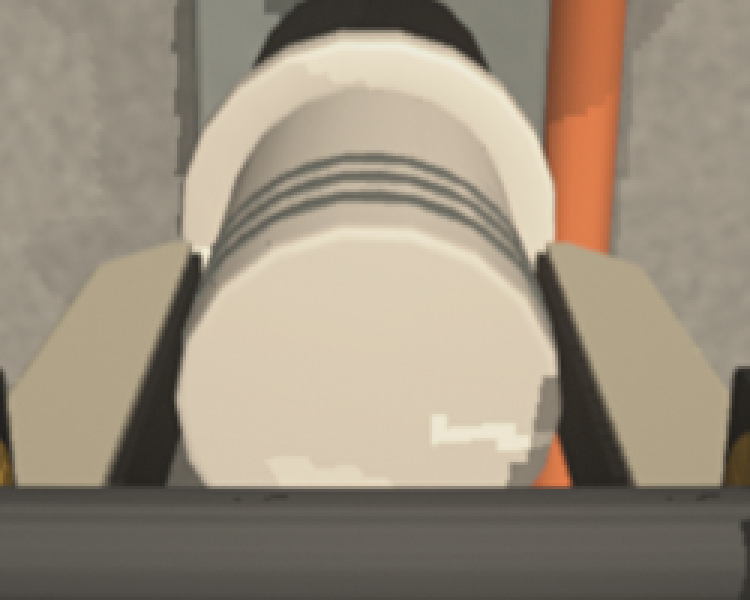

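Emit:
{"api": "jog_arm", "payload": {
  "targets": [
    {"ax": 0,"ay": 0,"az": 0,"x": 0.2,"y": 0.1,"z": 1,"hand": 1},
    {"ax": 0,"ay": 0,"az": 0,"x": 0.2,"y": 0.1,"z": 2,"hand": 1},
    {"ax": 0,"ay": 0,"az": 0,"x": 0.2,"y": 0.1,"z": 3,"hand": 1},
    {"ax": 0,"ay": 0,"az": 0,"x": 0.2,"y": 0.1,"z": 4,"hand": 1},
    {"ax": 0,"ay": 0,"az": 0,"x": 0.2,"y": 0.1,"z": 4.7,"hand": 1},
    {"ax": 0,"ay": 0,"az": 0,"x": 0.2,"y": 0.1,"z": 5.2,"hand": 1},
    {"ax": 0,"ay": 0,"az": 0,"x": 0.2,"y": 0.1,"z": 5.5,"hand": 1},
    {"ax": 0,"ay": 0,"az": 0,"x": 0.2,"y": 0.1,"z": 5.5,"hand": 1}
  ],
  "squeeze": 40
}}

```text
t: 10.63
position: [616.4, -109.4, 102.8]
tool_rot: [[0.994, -0.105, -0.001], [-0.105, -0.994, 0.0], [-0.001, -0.0, -1.0]]
force: [-1.6, 2.0, -2.5]
grip_width: 49.9
```

Emit:
{"api": "jog_arm", "payload": {
  "targets": [
    {"ax": 0,"ay": 0,"az": 0,"x": 0,"y": 0,"z": 0.6,"hand": 1},
    {"ax": 0,"ay": 0,"az": 0,"x": 0,"y": 0,"z": 1.0,"hand": 1},
    {"ax": 0,"ay": 0,"az": 0,"x": 0,"y": 0,"z": 1.4,"hand": 1},
    {"ax": 0,"ay": 0,"az": 0,"x": 0,"y": 0,"z": 1.8,"hand": 1},
    {"ax": 0,"ay": 0,"az": 0,"x": 0,"y": 0,"z": 2.1,"hand": 1},
    {"ax": 0,"ay": 0,"az": 0,"x": 0,"y": 0,"z": 2.1,"hand": 1}
  ],
  "squeeze": 50
}}

```text
t: 11.13
position: [616.6, -109.2, 83.2]
tool_rot: [[0.995, -0.105, -0.0], [-0.105, -0.995, 0.001], [-0.0, -0.001, -1.0]]
force: [-5.1, 4.5, 1.9]
grip_width: 49.2
```

Emit:
{"api": "jog_arm", "payload": {
  "targets": [
    {"ax": 0,"ay": 0,"az": 0,"x": 0,"y": 0,"z": 0.1,"hand": 1},
    {"ax": 0,"ay": 0,"az": 0,"x": 0,"y": 0,"z": 0.2,"hand": 1},
    {"ax": 0,"ay": 0,"az": 0,"x": 0,"y": 0,"z": 0.3,"hand": 1},
    {"ax": 0,"ay": 0,"az": 0,"x": 0,"y": 0,"z": 0.3,"hand": 1}
  ]
}}

```text
t: 11.47
position: [616.7, -109.2, 81.3]
tool_rot: [[0.995, -0.105, 0.0], [-0.105, -0.995, 0.001], [0.0, -0.001, -1.0]]
force: [-9.8, 5.9, 13.5]
grip_width: 49.8
```

Emit:
{"api": "jog_arm", "payload": {
  "targets": [
    {"ax": 0,"ay": 0,"az": 0,"x": -0.1,"y": -0.1,"z": 0.1,"hand": 1},
    {"ax": 0,"ay": 0,"az": 0,"x": -0.15,"y": -0.1,"z": 0.2,"hand": 1},
    {"ax": 0,"ay": 0,"az": 0,"x": -0.15,"y": -0.1,"z": 0.3,"hand": 1},
    {"ax": 0,"ay": 0,"az": 0,"x": -0.15,"y": -0.1,"z": 0.3,"hand": 1}
  ]
}}

```text
t: 11.8
position: [616.7, -108.9, 81.1]
tool_rot: [[0.994, -0.105, 0.004], [-0.105, -0.994, -0.001], [0.005, 0.001, -1.0]]
force: [-11.9, 1.4, 31.6]
grip_width: 49.5
```

Emit:
{"api": "jog_arm", "payload": {
  "targets": [
    {"ax": 0,"ay": 0,"az": 0,"x": -0.1,"y": 0,"z": -0.25,"hand": 1},
    {"ax": 0,"ay": 0,"az": 0,"x": -0.1,"y": 0,"z": -0.25,"hand": -0.8},
    {"ax": 0,"ay": 0,"az": 0,"x": -0.1,"y": 0,"z": -0.25,"hand": -1},
    {"ax": 0,"ay": 0,"az": 0,"x": -0.1,"y": 0,"z": -0.25,"hand": -1},
    {"ax": 0,"ay": 0,"az": 0,"x": -0.1,"y": 0,"z": -0.25,"hand": -1},
    {"ax": 0,"ay": 0,"az": 0,"x": -0.1,"y": 0,"z": -2,"hand": -1},
    {"ax": 0,"ay": 0,"az": 0,"x": -0.1,"y": 0,"z": -5,"hand": -1},
    {"ax": 0,"ay": 0,"az": 0,"x": -0.1,"y": 0,"z": -9,"hand": -1},
    {"ax": 0,"ay": 0,"az": 0,"x": -0.1,"y": 0,"z": -13,"hand": -1},
    {"ax": 0,"ay": 0,"az": 0,"x": -0.1,"y": 0,"z": -14,"hand": -1},
    {"ax": 0,"ay": 0,"az": 0,"x": -0.1,"y": 0,"z": -14,"hand": -1}
  ]
}}

```text
t: 12.72
position: [615.5, -108.6, 220.6]
tool_rot: [[0.994, -0.105, 0.005], [-0.105, -0.994, -0.001], [0.006, 0.001, -1.0]]
force: [-0.2, 0.4, -0.3]
grip_width: 93.0
```

Run:
```python
from h import *
A=grab_frame("scene");B=grab_frame("side");f=grab_frame("wrist");togo([432,281,215],45)
o=np.zeros((600,800,3),np.uint8)
o[:300,:400]=cv2.resize(A["color"][190:310,200:360],(400,300),interpolation=cv2.INTER_CUBIC)
o[:350,400:]=cv2.resize(B["color"][170:310,320:480],(400,350),interpolation=cv2.INTER_CUBIC)
o[350:,:333]=cv2.resize(f["color"],(333,250))
o[350:,400:800]=cv2.resize(A["color"][170:295,360:560],(400,250))
cv2.imwrite("pics/p2.png",o[:,:,::-1]);cv2.imwrite("pics/w6.png",f["color"][:,:,::-1])
```

```text
pos [ 613.9 -108.2  214.8] yaw -6.0 -> shift cm [-22.17 -36.8    0.04] az -0.89 t 12.8667 F [-0.6 -0.8  0.4]
```

View pics/p2.png

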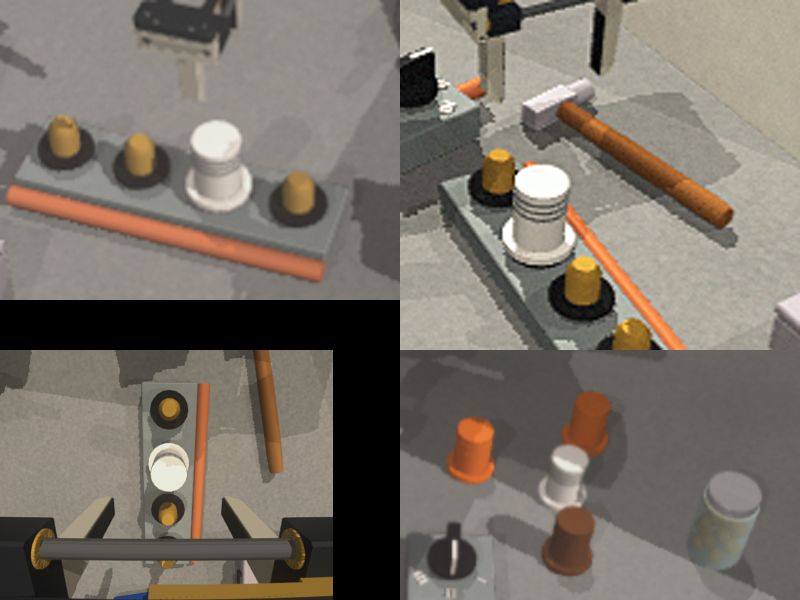

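View pics/w6.png

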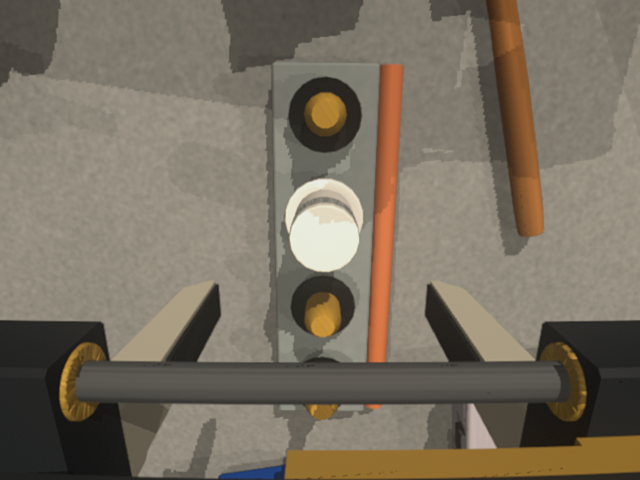

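A stands on spigot 2. Next I check its height (top should be at 111) and re-measure spigot 3 and B.

Run:
```python
from h import *
A=grab_frame("scene");B=grab_frame("side");f=grab_frame("wrist")
print(wblob(f,215,(270,170,370,290)))
a=wblob(A,170,(270,235,305,280));b=wblob(B,200,(360,230,400,280));print(a,b)
# top disc bottoms/edges
for z in (36,44): print(z,"top centre px",proj(A,[[615,-108.5,z+75]]).round(1),proj(B,[[615,-108.5,z+75]]).round(1),"foot front px",proj(B,[[615,-108.5,z]]).round(1))
print("collar3",plane(f,[[325.5,114.5]],44).round(1),"tip3",plane(f,[[326,112]],80).round(1))
print("top A",plane(f,[[324,236.5]],111).round(1),[np.linalg.norm(np.diff(plane(f,[[289.5,237],[358.5,237]],z),axis=0)).round(1) for z in (111,119)])
print("B scene",wblob(A,150,(425,205,460,255)))
```

```text
[([299, 180, 32, 12, 120], [317.7, 183.7]), ([292, 212, 67, 58, 2763], [323.8, 242.4])]
[([276, 238, 21, 17, 259], [286.3, 245.7]), ([275, 257, 26, 17, 208], [290.6, 266.1])] [([366, 236, 22, 13, 228], [376.4, 242.1])]
36 top centre px [[286.2 245.5]] [[375.8 241.1]] foot front px [[374.2 265.8]]
44 top centre px [[286.1 243.3]] [[376.  238.3]] foot front px [[374.4 263.2]]
collar3 [[624.3 -25.   44. ]] tip3 [[624.6 -24.1  80. ]]
top A [[ 614.4 -107.7  111. ]] [np.float64(48.2), np.float64(46.7)]
B scene [([436, 218, 18, 15, 179], [444.6, 224.6]), ([430, 235, 21, 15, 125], [440.8, 243.1])]
```

Both views agree with the home height (scene 245.7 against 245.5 expected, side 242.1 against 241.1). B hasn't moved, so I go over it next.

Emit:
{"api": "jog_arm", "payload": {
  "targets": [
    {"ax": 0,"ay": 0,"az": -0.89,"x": -22.2,"y": -36.8,"z": 0,"hand": -1},
    {"ax": 0,"ay": 0,"az": -0.89,"x": -22.2,"y": -36.8,"z": 0,"hand": -1},
    {"ax": 0,"ay": 0,"az": -0.89,"x": -22.2,"y": -36.8,"z": 0,"hand": -1},
    {"ax": 0,"ay": 0,"az": -0.89,"x": -22.2,"y": -36.8,"z": 0,"hand": -1},
    {"ax": 0,"ay": 0,"az": -0.89,"x": -22.2,"y": -36.8,"z": 0,"hand": -1},
    {"ax": 0,"ay": 0,"az": -0.89,"x": -22.2,"y": -36.8,"z": 0,"hand": -1},
    {"ax": 0,"ay": 0,"az": -0.89,"x": -22.2,"y": -36.8,"z": 0,"hand": -1},
    {"ax": 0,"ay": 0,"az": -0.89,"x": -22.2,"y": -36.8,"z": 0,"hand": -1},
    {"ax": 0,"ay": 0,"az": -0.89,"x": -22.2,"y": -36.8,"z": 0,"hand": -1},
    {"ax": 0,"ay": 0,"az": -0.89,"x": -22.2,"y": -36.8,"z": 0,"hand": -1},
    {"ax": 0,"ay": 0,"az": -0.89,"x": -22.2,"y": -36.8,"z": 0,"hand": -1},
    {"ax": 0,"ay": 0,"az": -0.89,"x": -22.2,"y": -36.8,"z": 0,"hand": -1}
  ]
}}

```text
t: 14.02
position: [430.4, 283.4, 215.7]
tool_rot: [[0.705, 0.709, -0.001], [0.709, -0.705, -0.0], [-0.001, -0.001, -1.0]]
force: [-0.4, -0.3, -0.3]
grip_width: 93.2
```

Run:
```python
from h import *
f=grab_frame("wrist");togo([432,281,215],45)
cv2.imwrite("pics/w7.png",f["color"][:,:,::-1])
```

```text
pos [431.3 281.9 215.7] yaw 45.1 -> shift cm [-0.01  0.12  0.07] az 0.002 t 14.0667 F [-0.   0.6 -0.3]
```

View pics/w7.png

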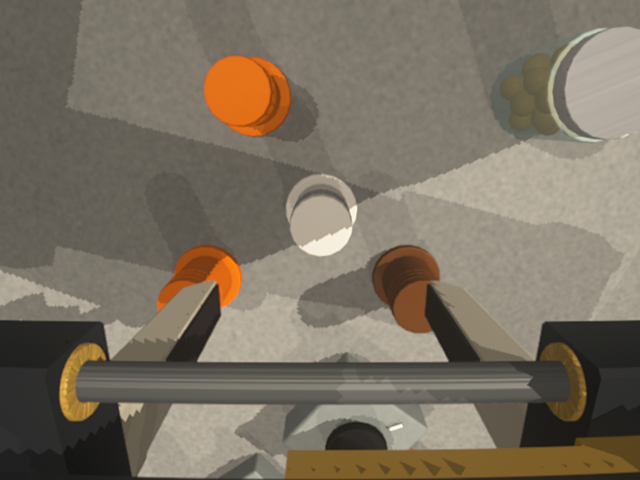

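B's top is at about (322,225). Brown and orange stay clear of the finger lines.

Run:
```python
from h import *
f=grab_frame("wrist")
p=plane(f,[[322,224]],75)[0];print("B",p.round(1),"foot",plane(f,[[321.5,209]],10).round(1))
togo([p[0],p[1],45],45)
```

```text
B [430.3 281.9  75. ] foot [[430.8 280.4  10. ]]
pos [431.8 281.  215.9] yaw 45.1 -> shift cm [-0.03 -0.17 17.09] az 0.001 t 14.1167 F [ 0.5  0.6 -1. ]
```

Emit:
{"api": "jog_arm", "payload": {
  "targets": [
    {"ax": 0,"ay": 0,"az": 0,"x": 0,"y": -0.1,"z": 4,"hand": -0.9},
    {"ax": 0,"ay": 0,"az": 0,"x": 0,"y": -0.1,"z": 8,"hand": -0.8},
    {"ax": 0,"ay": 0,"az": 0,"x": 0,"y": -0.1,"z": 12,"hand": -0.7},
    {"ax": 0,"ay": 0,"az": 0,"x": 0,"y": -0.1,"z": 15,"hand": -0.6},
    {"ax": 0,"ay": 0,"az": 0,"x": 0,"y": -0.1,"z": 17.0,"hand": -0.5},
    {"ax": 0,"ay": 0,"az": 0,"x": 0,"y": -0.1,"z": 17.0,"hand": -0.5},
    {"ax": 0,"ay": 0,"az": 0,"x": 0,"y": -0.1,"z": 17.0,"hand": 0.5},
    {"ax": 0,"ay": 0,"az": 0,"x": 0,"y": -0.1,"z": 17.0,"hand": 1},
    {"ax": 0,"ay": 0,"az": 0,"x": 0,"y": -0.1,"z": 17.0,"hand": 1},
    {"ax": 0,"ay": 0,"az": 0,"x": 0,"y": -0.1,"z": 17.0,"hand": 1},
    {"ax": 0,"ay": 0,"az": 0,"x": 0,"y": -0.1,"z": 17.0,"hand": 1},
    {"ax": 0,"ay": 0,"az": 0,"x": 0,"y": -0.1,"z": 17.0,"hand": 1}
  ],
  "squeeze": 40
}}

```text
t: 15.12
position: [432.1, 281.8, 48.3]
tool_rot: [[0.707, 0.707, 0.002], [0.707, -0.707, 0.001], [0.002, 0.001, -1.0]]
force: [-3.0, -3.2, 7.8]
grip_width: 49.2
```

Run:
```python
from h import *
togo([624,-24.3,160],-6)
```

```text
pos [432.1 281.8  48.3] yaw 45.0 -> shift cm [ -8.04  35.23 -11.15] az 0.89 t 15.1167 F [-3.  -3.2  7.8]
```

Emit:
{"api": "jog_arm", "payload": {
  "targets": [
    {"ax": 0,"ay": 0,"az": 0,"x": 0,"y": 0,"z": -2,"hand": 1},
    {"ax": 0,"ay": 0,"az": 0,"x": 0,"y": 0,"z": -5,"hand": 1},
    {"ax": 0,"ay": 0,"az": 0,"x": 0,"y": 0,"z": -9,"hand": 1},
    {"ax": 0,"ay": 0,"az": 0.05,"x": -0.4,"y": 2,"z": -12,"hand": 1},
    {"ax": 0,"ay": 0,"az": 0.15,"x": -1.2,"y": 5,"z": -12,"hand": 1},
    {"ax": 0,"ay": 0,"az": 0.25,"x": -2,"y": 8.8,"z": -12,"hand": 1},
    {"ax": 0,"ay": 0,"az": 0.35,"x": -2.8,"y": 12.5,"z": -12,"hand": 1},
    {"ax": 0,"ay": 0,"az": 0.45,"x": -3.6,"y": 16,"z": -12,"hand": 1},
    {"ax": 0,"ay": 0,"az": 0.55,"x": -4.5,"y": 19.8,"z": -12,"hand": 1},
    {"ax": 0,"ay": 0,"az": 0.65,"x": -5.4,"y": 23.5,"z": -12,"hand": 1},
    {"ax": 0,"ay": 0,"az": 0.75,"x": -6.2,"y": 27,"z": -12,"hand": 1},
    {"ax": 0,"ay": 0,"az": 0.85,"x": -7,"y": 30.5,"z": -12,"hand": 1}
  ]
}}

```text
t: 16.12
position: [598.3, 14.5, 167.4]
tool_rot: [[0.998, -0.07, 0.001], [-0.07, -0.998, -0.0], [0.001, -0.0, -1.0]]
force: [0.7, 1.6, -2.5]
grip_width: 49.4
```

Run:
```python
from h import *
togo([624,-24.3,162],-6)
```

```text
pos [598.3  14.5 167.4] yaw -4.0 -> shift cm [2.84 3.69 0.55] az 0.035 t 16.1167 F [ 0.7  1.6 -2.5]
```

Emit:
{"api": "jog_arm", "payload": {
  "targets": [
    {"ax": 0,"ay": 0,"az": 0.03,"x": 1.5,"y": 2.2,"z": 0,"hand": 1},
    {"ax": 0,"ay": 0,"az": 0.03,"x": 2.8,"y": 3.7,"z": 0,"hand": 1},
    {"ax": 0,"ay": 0,"az": 0.03,"x": 2.8,"y": 3.7,"z": 0,"hand": 1},
    {"ax": 0,"ay": 0,"az": 0.03,"x": 2.8,"y": 3.7,"z": 0,"hand": 1},
    {"ax": 0,"ay": 0,"az": 0.03,"x": 2.8,"y": 3.7,"z": 0,"hand": 1}
  ]
}}

```text
t: 16.53
position: [622.8, -22.0, 166.9]
tool_rot: [[0.996, -0.095, 0.0], [-0.095, -0.996, 0.0], [0.0, -0.0, -1.0]]
force: [-0.7, 0.1, -2.2]
grip_width: 49.3
```

Run:
```python
from h import *
A=grab_frame("scene");B=grab_frame("side");f=grab_frame("wrist");togo([624,-24.3,162],-6)
s=observe();R=np.array(s["tool_rot"]);c=np.array(s["position"])
for z in (117,122,127):
  print(z,"flange edge px if centred", proj(f,[c*[1,1,0]+[0,0,z]+R[:,0]*34,c*[1,1,0]+[0,0,z]-R[:,0]*34,c*[1,1,0]+[0,0,z]-R[:,1]*34]).round(1).tolist())
o=np.zeros((600,800,3),np.uint8)
o[:300,:400]=cv2.resize(A["color"][180:300,240:400],(400,300),interpolation=cv2.INTER_CUBIC)
o[:300,400:]=cv2.resize(B["color"][170:290,310:470],(400,300),interpolation=cv2.INTER_CUBIC)
o[300:,:400]=f["color"][180:480,120:520]
cv2.imwrite("pics/p3.png",o[:,:,::-1])
```

```text
pos [622.7 -21.5 167. ] yaw -5.4 -> shift cm [0.15 0.26 0.5 ] az 0.011 t 16.6833 F [ 0.7 -0.2 -1.9]
117 flange edge px if centred [[382.5, 262.8], [263.2, 262.8], [322.9, 204.0]]
122 flange edge px if centred [[383.8, 265.8], [261.9, 265.7], [322.9, 205.8]]
127 flange edge px if centred [[385.1, 268.9], [260.6, 268.8], [322.9, 207.7]]
```

View pics/p3.png

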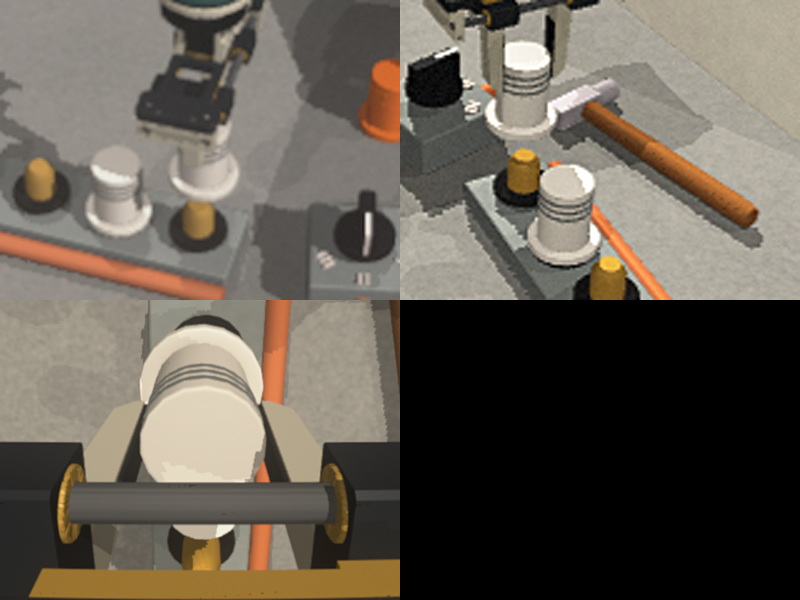

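The flange's far edge is at row 204 against 207.7 if centred, so the cartridge sits about 2 mm off in tool y. I correct y by that and descend.

Emit:
{"api": "jog_arm", "payload": {
  "targets": [
    {"ax": 0,"ay": 0,"az": 0,"x": 0.15,"y": 0.45,"z": 1,"hand": 1},
    {"ax": 0,"ay": 0,"az": 0,"x": 0.15,"y": 0.45,"z": 2,"hand": 1},
    {"ax": 0,"ay": 0,"az": 0,"x": 0.15,"y": 0.45,"z": 3,"hand": 1},
    {"ax": 0,"ay": 0,"az": 0,"x": 0.15,"y": 0.45,"z": 4,"hand": 1},
    {"ax": 0,"ay": 0,"az": 0,"x": 0.15,"y": 0.45,"z": 4.7,"hand": 1},
    {"ax": 0,"ay": 0,"az": 0,"x": 0.15,"y": 0.45,"z": 5.2,"hand": 1},
    {"ax": 0,"ay": 0,"az": 0,"x": 0.15,"y": 0.45,"z": 5.6,"hand": 1},
    {"ax": 0,"ay": 0,"az": 0,"x": 0.15,"y": 0.45,"z": 5.6,"hand": 1}
  ],
  "squeeze": 45
}}

```text
t: 17.35
position: [624.0, -26.9, 109.8]
tool_rot: [[0.995, -0.095, -0.0], [-0.095, -0.995, 0.0], [-0.0, -0.0, -1.0]]
force: [2.7, 0.2, -4.2]
grip_width: 49.2
```

Emit:
{"api": "jog_arm", "payload": {
  "targets": [
    {"ax": 0,"ay": 0,"az": 0,"x": 0,"y": 0,"z": 0.6,"hand": 1},
    {"ax": 0,"ay": 0,"az": 0,"x": 0,"y": 0,"z": 1.1,"hand": 1},
    {"ax": 0,"ay": 0,"az": 0,"x": 0,"y": 0,"z": 1.6,"hand": 1},
    {"ax": 0,"ay": 0,"az": 0,"x": 0,"y": 0,"z": 2.0,"hand": 1},
    {"ax": 0,"ay": 0,"az": 0,"x": 0,"y": 0,"z": 2.4,"hand": 1},
    {"ax": 0,"ay": 0,"az": 0,"x": 0,"y": 0,"z": 2.6,"hand": 1},
    {"ax": 0,"ay": 0,"az": 0,"x": 0,"y": 0,"z": 2.6,"hand": 1}
  ],
  "squeeze": 50
}}

```text
t: 17.93
position: [624.1, -26.9, 84.4]
tool_rot: [[0.995, -0.095, -0.0], [-0.095, -0.995, 0.0], [-0.0, -0.0, -1.0]]
force: [0.6, -0.2, -2.5]
grip_width: 48.9
```

Emit:
{"api": "jog_arm", "payload": {
  "targets": [
    {"ax": 0,"ay": 0,"az": 0,"x": 0,"y": 0,"z": 0.2,"hand": 1},
    {"ax": 0,"ay": 0,"az": 0,"x": 0,"y": 0,"z": 0.4,"hand": 1},
    {"ax": 0,"ay": 0,"az": 0,"x": 0,"y": 0,"z": 0.5,"hand": 1},
    {"ax": 0,"ay": 0,"az": 0,"x": 0,"y": 0,"z": 0.5,"hand": 1}
  ]
}}

```text
t: 18.27
position: [624.4, -26.9, 83.9]
tool_rot: [[0.996, -0.095, 0.002], [-0.095, -0.996, -0.0], [0.002, -0.0, -1.0]]
force: [-20.6, 2.3, 39.5]
grip_width: 49.0
```

Emit:
{"api": "jog_arm", "payload": {
  "targets": [
    {"ax": 0,"ay": 0,"az": 0,"x": 0,"y": 0,"z": -0.4,"hand": 1},
    {"ax": 0,"ay": 0,"az": 0,"x": 0,"y": 0,"z": -0.4,"hand": -0.8},
    {"ax": 0,"ay": 0,"az": 0,"x": 0,"y": 0,"z": -0.4,"hand": -1},
    {"ax": 0,"ay": 0,"az": 0,"x": 0,"y": 0,"z": -0.4,"hand": -1},
    {"ax": 0,"ay": 0,"az": 0,"x": 0,"y": 0,"z": -0.4,"hand": -1},
    {"ax": 0,"ay": 0,"az": 0,"x": 0,"y": 0,"z": -2,"hand": -1},
    {"ax": 0,"ay": 0,"az": 0,"x": 0,"y": 0,"z": -5,"hand": -1},
    {"ax": 0,"ay": 0,"az": 0,"x": 0,"y": 0,"z": -9,"hand": -1},
    {"ax": 0,"ay": 0,"az": 0,"x": 0,"y": 0,"z": -13,"hand": -1},
    {"ax": 0,"ay": 0,"az": 0,"x": 0,"y": 0,"z": -14,"hand": -1},
    {"ax": 0,"ay": 0,"az": 0,"x": 0,"y": 0,"z": -14,"hand": -1}
  ]
}}

```text
t: 19.18
position: [625.2, -27.1, 223.5]
tool_rot: [[0.995, -0.095, 0.005], [-0.095, -0.995, -0.001], [0.005, -0.0, -1.0]]
force: [-0.1, 0.3, -0.0]
grip_width: 93.0
```

Run:
```python
from h import *
A=grab_frame("scene");B=grab_frame("side");f=grab_frame("wrist");togo([620.2,144,215],-83);togo([620.2,144,215],97)
cv2.imwrite("pics/scene9.png",A["color"][:,:,::-1])
print(wblob(A,170,(265,230,345,290)));print(wblob(B,200,(340,210,400,280)))
for xy in ([615,-108.5],[624,-24.3]):
  for z in (36,44): print(z,"top px",proj(A,[[*xy,z+75]]).round(1),proj(B,[[*xy,z+75]]).round(1))
o=np.zeros((600,800,3),np.uint8)
o[:350,:400]=cv2.resize(B["color"][170:310,310:470],(400,350),interpolation=cv2.INTER_CUBIC)
o[:300,400:]=cv2.resize(f["color"],(400,300))
cv2.imwrite("pics/p4.png",o[:,:,::-1])
```

```text
pos [623.7 -26.9 217.8] yaw -5.4 -> shift cm [ -1.97 -16.98   0.28] az 1.354 t 19.3333 F [ 0.6  0.1 -0.4]
pos [623.7 -26.9 217.8] yaw -5.4 -> shift cm [ -1.97 -16.98   0.28] az -1.788 t 19.3333 F [ 0.6  0.1 -0.4]
[([276, 238, 21, 17, 259], [286.4, 245.7]), ([309, 245, 21, 17, 262], [319.1, 252.8]), ([275, 259, 23, 15, 154], [288.5, 267.3]), ([307, 264, 26, 18, 201], [322.7, 273.6])]
[([350, 216, 20, 13, 196], [359.6, 221.8]), ([366, 236, 22, 13, 226], [376.4, 242.1])]
36 top px [[286.2 245.5]] [[375.8 241.1]]
44 top px [[286.1 243.3]] [[376.  238.3]]
36 top px [[319.1 252.8]] [[359.1 220.8]]
44 top px [[319.1 250.7]] [[359.2 218.1]]
```

View pics/scene9.png

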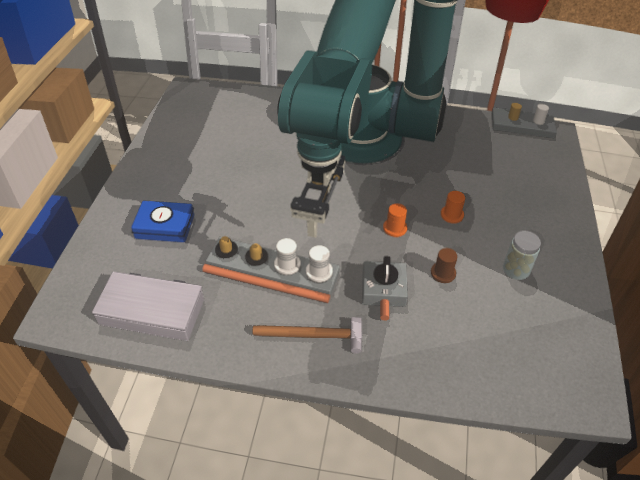

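View pics/p4.png

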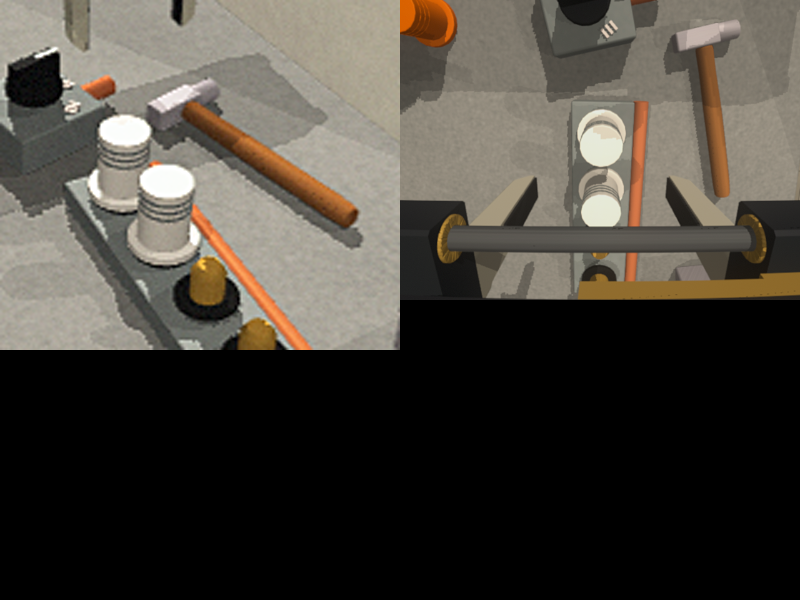

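Both tops match the home height: (286.4,245.7) and (319.1,252.8) in the scene, both in the side view to about 1 px. Before turning to dose, one closer look at the small white thing at the far edge, to be sure it isn't a third cartridge.

Run:
```python
from h import *
A=grab_frame("scene")
cv2.imwrite("pics/far.png",cv2.resize(A["color"][80:160,440:600],(800,400),interpolation=cv2.INTER_CUBIC)[:,:,::-1])
print(plane(A,[[495,128],[556,135],[541,125],[400,107],[590,138]],0).round(0).tolist())
for px in ([541,113],):
  print("z-100..",[plane(A,[px],z)[0].round(0).tolist() for z in (-400,-100,0,40)])
# apparent size
g=A["color"][95:130,525:560].astype(int);m=(g.min(2)>120)&(g.max(2)-g.min(2)<40)
ys,xs=np.where(m);print(xs.min()+525,xs.max()+525,ys.min()+95,ys.max()+95)
```

```text
[[-145.0, 453.0, 0.0], [-154.0, 670.0, 0.0], [-202.0, 621.0, -0.0], [-199.0, 118.0, 0.0], [-167.0, 795.0, 0.0]]
z-100.. [[-898.0, 795.0, -400.0], [-433.0, 670.0, -100.0], [-279.0, 629.0, 0.0], [-217.0, 612.0, 40.0]]
525 559 95 123
```

View pics/far.png

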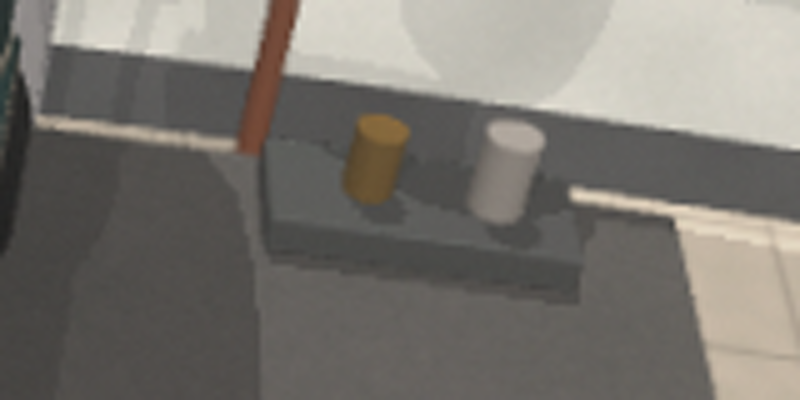

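It is a plain post with no flange or bands, standing on a small plinth at the far edge next to a brass post, so it is a lookalike and not needed. On to the knob, with the jaws across the bar (yaw 97).

Emit:
{"api": "jog_arm", "payload": {
  "targets": [
    {"ax": 0,"ay": 0,"az": -1.788,"x": -2,"y": -17,"z": 0.3,"hand": -1},
    {"ax": 0,"ay": 0,"az": -1.788,"x": -2,"y": -17,"z": 0.3,"hand": -1},
    {"ax": 0,"ay": 0,"az": -1.788,"x": -2,"y": -17,"z": 0.3,"hand": -1},
    {"ax": 0,"ay": 0,"az": -1.788,"x": -2,"y": -17,"z": 0.3,"hand": -1},
    {"ax": 0,"ay": 0,"az": -1.788,"x": -2,"y": -17,"z": 0.3,"hand": -1},
    {"ax": 0,"ay": 0,"az": -1.788,"x": -2,"y": -17,"z": 0.3,"hand": -1},
    {"ax": 0,"ay": 0,"az": -1.788,"x": -2,"y": -17,"z": 0.3,"hand": -1},
    {"ax": 0,"ay": 0,"az": -1.788,"x": -2,"y": -17,"z": 0.3,"hand": -1},
    {"ax": 0,"ay": 0,"az": -1.788,"x": -2,"y": -17,"z": 0.3,"hand": -1},
    {"ax": 0,"ay": 0,"az": -1.788,"x": -2,"y": -17,"z": 0.3,"hand": -1},
    {"ax": 0,"ay": 0,"az": -1.788,"x": -2,"y": -17,"z": 0.3,"hand": -1},
    {"ax": 0,"ay": 0,"az": -1.788,"x": -2,"y": -17,"z": 0.3,"hand": -1}
  ]
}}

```text
t: 20.38
position: [619.9, 144.1, 214.6]
tool_rot: [[0.159, 0.987, -0.003], [0.987, -0.159, -0.0], [-0.001, -0.002, -1.0]]
force: [-0.2, -0.8, 0.6]
grip_width: 93.0
```

Run:
```python
from h import *
togo([620.2,144,215],97)
```

```text
pos [619.9 144.1 214.6] yaw 80.9 -> shift cm [-0.01  0.04 -0.04] az -0.282 t 20.3833 F [-0.2 -0.8  0.6]
```

Emit:
{"api": "jog_arm", "payload": {
  "targets": [
    {"ax": 0,"ay": 0,"az": -0.12,"x": 0,"y": 0,"z": 0,"hand": -1},
    {"ax": 0,"ay": 0,"az": -0.24,"x": 0,"y": 0,"z": 0,"hand": -1},
    {"ax": 0,"ay": 0,"az": -0.28,"x": 0,"y": 0,"z": 0,"hand": -1},
    {"ax": 0,"ay": 0,"az": -0.28,"x": 0,"y": 0,"z": 0,"hand": -1},
    {"ax": 0,"ay": 0,"az": -0.28,"x": 0,"y": 0,"z": 0,"hand": -1}
  ]
}}

```text
t: 20.8
position: [620.0, 144.1, 215.2]
tool_rot: [[-0.112, 0.994, -0.002], [0.994, 0.112, -0.0], [-0.0, -0.002, -1.0]]
force: [-0.0, 0.1, -0.7]
grip_width: 92.7
```

Run:
```python
from h import *
f=grab_frame("wrist");togo([620.2,144,215],97)
cv2.imwrite("pics/w9.png",f["color"][:,:,::-1])
```

```text
pos [620.  144.1 215.5] yaw 96.4 -> shift cm [-0.01  0.01  0.05] az -0.01 t 20.85 F [-0.5  0.5 -0.5]
```

View pics/w9.png

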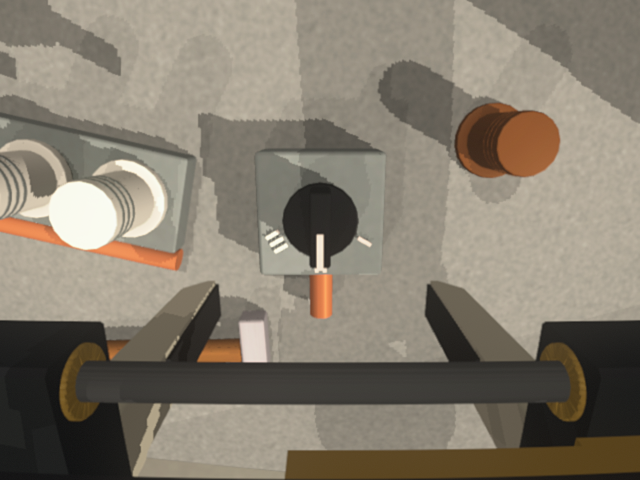

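The bar stands at column 320, from rows 192 to 268, straight between the fingers. Next: descend and grip.

Emit:
{"api": "jog_arm", "payload": {
  "targets": [
    {"ax": 0,"ay": 0,"az": 0,"x": 0,"y": 0,"z": 4,"hand": -0.7},
    {"ax": 0,"ay": 0,"az": 0,"x": 0,"y": 0,"z": 8,"hand": -0.5},
    {"ax": 0,"ay": 0,"az": 0,"x": 0,"y": 0,"z": 11,"hand": -0.4},
    {"ax": 0,"ay": 0,"az": 0,"x": 0,"y": 0,"z": 13.5,"hand": -0.3},
    {"ax": 0,"ay": 0,"az": 0,"x": 0,"y": 0,"z": 14.5,"hand": -0.2},
    {"ax": 0,"ay": 0,"az": 0,"x": 0,"y": 0,"z": 14.5,"hand": 0},
    {"ax": 0,"ay": 0,"az": 0,"x": 0,"y": 0,"z": 14.5,"hand": 1},
    {"ax": 0,"ay": 0,"az": 0,"x": 0,"y": 0,"z": 14.5,"hand": 1},
    {"ax": 0,"ay": 0,"az": 0,"x": 0,"y": 0,"z": 14.5,"hand": 1},
    {"ax": 0,"ay": 0,"az": 0,"x": 0,"y": 0,"z": 14.5,"hand": 1},
    {"ax": 0,"ay": 0,"az": 0,"x": 0,"y": 0,"z": 14.5,"hand": 1},
    {"ax": 0,"ay": 0,"az": 0,"x": 0,"y": 0,"z": 14.5,"hand": 1}
  ],
  "squeeze": 30
}}

```text
t: 21.85
position: [620.6, 144.0, 72.3]
tool_rot: [[-0.114, 0.993, 0.001], [0.993, 0.114, -0.0], [-0.001, 0.001, -1.0]]
force: [1.5, -14.0, 2.5]
grip_width: 17.8
```

Emit:
{"api": "jog_arm", "payload": {
  "targets": [
    {"ax": 0,"ay": 0,"az": 0,"x": 0,"y": 0,"z": 0,"hand": 1},
    {"ax": 0,"ay": 0,"az": 0,"x": 0,"y": 0,"z": 0,"hand": 1},
    {"ax": 0,"ay": 0,"az": 0,"x": 0,"y": 0,"z": 0,"hand": 1},
    {"ax": 0,"ay": 0,"az": 0,"x": 0,"y": 0,"z": 0,"hand": 1}
  ]
}}

```text
t: 22.18
position: [620.7, 142.9, 72.2]
tool_rot: [[-0.113, 0.994, 0.001], [0.994, 0.113, -0.002], [-0.002, 0.001, -1.0]]
force: [1.7, -9.0, 3.0]
grip_width: 15.5
```

Emit:
{"api": "jog_arm", "payload": {
  "targets": [
    {"ax": 0,"ay": 0,"az": 0,"x": -0.05,"y": 0,"z": 0.3,"hand": 1},
    {"ax": 0,"ay": 0,"az": 0,"x": -0.1,"y": 0,"z": 0.6,"hand": 1},
    {"ax": 0,"ay": 0,"az": 0,"x": -0.1,"y": 0,"z": 0.9,"hand": 1},
    {"ax": 0,"ay": 0,"az": 0,"x": -0.1,"y": 0,"z": 1.1,"hand": 1},
    {"ax": 0,"ay": 0,"az": 0,"x": -0.1,"y": 0,"z": 1.1,"hand": 1},
    {"ax": 0,"ay": 0,"az": 0,"x": -0.1,"y": 0,"z": 1.1,"hand": 1}
  ],
  "squeeze": 40
}}

```text
t: 22.68
position: [621.2, 142.6, 63.2]
tool_rot: [[-0.114, 0.994, 0.002], [0.994, 0.114, -0.001], [-0.001, 0.002, -1.0]]
force: [-6.3, -6.9, 20.8]
grip_width: 15.9
```

Emit:
{"api": "jog_arm", "payload": {
  "targets": [
    {"ax": 0,"ay": 0,"az": 0.1,"x": 0,"y": 0,"z": 0,"hand": 1},
    {"ax": 0,"ay": 0,"az": 0.2,"x": 0,"y": 0,"z": 0,"hand": 1},
    {"ax": 0,"ay": 0,"az": 0.3,"x": 0,"y": 0,"z": 0,"hand": 1},
    {"ax": 0,"ay": 0,"az": 0.4,"x": 0,"y": 0,"z": 0,"hand": 1},
    {"ax": 0,"ay": 0,"az": 0.5,"x": 0,"y": 0,"z": 0,"hand": 1},
    {"ax": 0,"ay": 0,"az": 0.6,"x": 0,"y": 0,"z": 0,"hand": 1},
    {"ax": 0,"ay": 0,"az": 0.7,"x": 0,"y": 0,"z": 0,"hand": 1},
    {"ax": 0,"ay": 0,"az": 0.8,"x": 0,"y": 0,"z": 0,"hand": 1},
    {"ax": 0,"ay": 0,"az": 0.9,"x": 0,"y": 0,"z": 0,"hand": 1},
    {"ax": 0,"ay": 0,"az": 1.0,"x": 0,"y": 0,"z": 0,"hand": 1},
    {"ax": 0,"ay": 0,"az": 1.04,"x": 0,"y": 0,"z": 0,"hand": 1},
    {"ax": 0,"ay": 0,"az": 1.04,"x": 0,"y": 0,"z": 0,"hand": 1}
  ]
}}

```text
t: 23.68
position: [620.9, 141.8, 63.2]
tool_rot: [[0.801, 0.598, 0.001], [0.598, -0.801, -0.002], [-0.0, 0.003, -1.0]]
force: [-9.6, -13.5, 23.5]
grip_width: 15.5
```

Run:
```python
from h import *
togo([620.2,144,72],37)
s=observe();print(s["grip_width"],s["wrist_torque"])
```

```text
pos [620.9 141.8  63.2] yaw 36.8 -> shift cm [ 0.08 -0.21 -0.88] az -0.004 t 23.6833 F [ -9.6 -13.5  23.5]
15.527850663814633 [-2.74907659  2.09378418 -0.0280764 ]
```

Turned. Now I let it rise, open and lift away.

Emit:
{"api": "jog_arm", "payload": {
  "targets": [
    {"ax": 0,"ay": 0,"az": 0,"x": 0,"y": -0.1,"z": -0.4,"hand": 1},
    {"ax": 0,"ay": 0,"az": 0,"x": 0,"y": -0.1,"z": -0.7,"hand": 1},
    {"ax": 0,"ay": 0,"az": 0,"x": 0,"y": -0.1,"z": -1.0,"hand": 1},
    {"ax": 0,"ay": 0,"az": 0,"x": 0,"y": -0.1,"z": -1.05,"hand": 1},
    {"ax": 0,"ay": 0,"az": 0,"x": 0,"y": -0.1,"z": -1.05,"hand": 0},
    {"ax": 0,"ay": 0,"az": 0,"x": 0,"y": -0.1,"z": -1.05,"hand": -0.2},
    {"ax": 0,"ay": 0,"az": 0,"x": 0,"y": -0.1,"z": -1.05,"hand": -0.2},
    {"ax": 0,"ay": 0,"az": 0,"x": 0,"y": -0.1,"z": -1.05,"hand": -0.2},
    {"ax": 0,"ay": 0,"az": 0,"x": 0,"y": -0.1,"z": -4,"hand": -1},
    {"ax": 0,"ay": 0,"az": 0,"x": 0,"y": -0.1,"z": -8,"hand": -1},
    {"ax": 0,"ay": 0,"az": 0,"x": 0,"y": -0.1,"z": -12,"hand": -1},
    {"ax": 0,"ay": 0,"az": 0,"x": 0,"y": -0.1,"z": -15,"hand": -1}
  ]
}}

```text
t: 24.68
position: [619.9, 144.3, 214.1]
tool_rot: [[0.799, 0.601, 0.002], [0.601, -0.799, 0.001], [0.002, 0.001, -1.0]]
force: [1.0, 0.8, 0.5]
grip_width: 64.6
```

Run:
```python
from h import *
A=grab_frame("scene");B=grab_frame("side");f=grab_frame("wrist");togo([620.2,144,215],37)
print(wblob(A,170,(265,230,345,290)));print(wblob(B,200,(340,210,400,280)))
print("knob top px up/down",proj(B,[[620,144,97],[620,144,88]]).round(1).tolist(),proj(A,[[620,144,97],[620,144,88]]).round(1).tolist())
o=np.zeros((600,800,3),np.uint8)
o[:300,:400]=cv2.resize(B["color"][170:245,290:390],(400,300),interpolation=cv2.INTER_CUBIC)
o[300:,:400]=cv2.resize(A["color"][245:320,340:440],(400,300),interpolation=cv2.INTER_CUBIC)
o[:300,400:]=cv2.resize(f["color"],(400,300))
o[300:,400:]=cv2.resize(A["color"],(400,300))
cv2.imwrite("pics/p5.png",o[:,:,::-1])
```

```text
pos [620.6 144.4 213.5] yaw 37.0 -> shift cm [-0.06  0.01 -0.15] az -0.0 t 24.8333 F [-0.2 -0.5 -0.3]
[([277, 238, 20, 16, 242], [286.3, 245.7]), ([309, 246, 21, 16, 236], [319.6, 253.4]), ([275, 259, 23, 15, 140], [288.7, 267.3]), ([307, 264, 26, 18, 193], [322.8, 273.6])]
[([350, 216, 20, 12, 193], [359.6, 221.6]), ([367, 236, 20, 13, 212], [376.8, 242.2])]
knob top px up/down [[322.7, 192.3], [322.7, 195.1]] [[387.3, 264.8], [386.9, 267.2]]
```

View pics/p5.png

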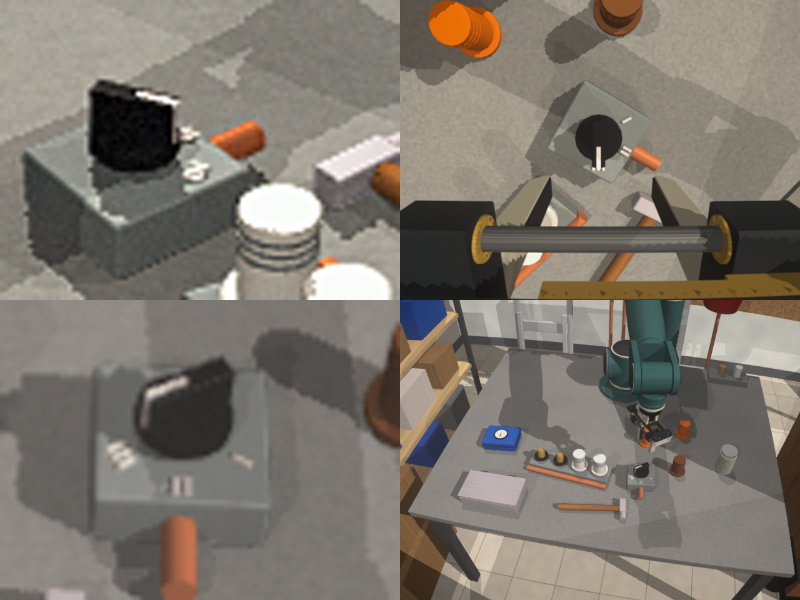

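The pointer lies on the three ridges and the bar's top is at (323.7,193) in the side view, which is the up height. Both cartridges are unmoved, the bystanders are in place and the arm is clear. Handing in.

```bash
python3 -c "
from rig import hand_in; print(hand_in())"
```

```text
the job is handed in; nothing more can be done
None
```

I turned the knob to load, pressed both white cartridges home on brass spigots, then turned the knob to dose. I handed the job in at about 25 s; the hand-in gave no verdict.

- **Knob:** after each turn the pointer lay on the right ridges (two, then three). The bar's top was within 1 px of its sprung-up height in the side view, about 2 px from fully down.
- **Cartridges:** both white cartridges are on the two spigots nearest the selector. Their tops match the home height to about 1 px (about 3 mm) in the scene and side views. Pressing met a hard stop at about 32 N and 40 N. Both were unmoved in the last pictures.
- **Bystanders:** the jar, gauge case and hammer looked unmoved in the last scene view, and none was touched. The arm was clear of everything at the end.
- **Not taken:** a third white piece at the far edge has no flange or bands and stands on a plinth, so I left it as a lookalike.
- **Disagreements:** the scene and side cameras put spigot 2 about 2 mm from where the wrist camera did. There was also 10 to 20 N of sideways force while pressing. Neither was visible in the final positions.

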